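Dip a soil test rod into its leaning vial

ROBOT

A 7-joint arm with a two-finger parallel gripper is mounted at the origin on the work surface. World frame = base frame: x ahead of the robot, y to its left, z up, the work surface at z = 0. Lengths are in m, angles in degrees, forces in N, time in s.
With the tool pointing down it reaches from about 0.4 to 0.9 m from the base axis. Payload 5.6 kg.
Tool frame: the origin (TCP) lies at the very end of the fingers, on their centre line; the grasp point (between the pads) lies 19 mm behind it; z points along the fingers, y is the line along which they close (so a half turn about z gives the same grasp; the last joint's range is limited). The gripper opens to 92 mm and grips with 3 to 60 N. Pads are 20 mm wide; open, the fingers measure 128 mm over their backs; the gripper's body (75 mm by 189 mm) begins 69 mm behind the grasp point.
Start: joints at [-75.63, 26.786, -0.665, 91.828, 0.344, 61.387, -3.226], TCP at [0.188, 0.622, 0.215] pointing down, gripper open.
Joint ranges: [-144.91, 144.91], [-17.63, 115.5], [-89.93, 88.59], [15.96, 139.68], [-74.01, 254.01], [8.47, 105.57], [-167.45, 167.45]. Speed limits (degrees/s): [147.25, 147.25, 180, 180, 180, 180, 180].

INTERFACE

Orientations are given as [roll, pitch, yaw] about the fixed x, y, z axes, in that order (R = Rz(yaw) Ry(pitch) Rx(roll)).
In Python, from workcell import * gives the robot as it stands.
- The arm moves only by the shell command python3 -m creep 'ROWS' [FORCE]. ROWS is JSON, a list of rows, each an object with "translation": the shift along the tool's x, y, z each as a share of 50 mm, from -1 to 1, a list of three; "dr": the turn, a rotation vector about the tool's x, y, z each as a share of 6 degrees, from -1 to 1, a list of three; "hand": the closure, from 0 (fully open) to 1 (shut). A call has 1 to 20 rows; each row shifts and turns the commanded pose from where the row before left it, along the tool's axes as they then stand; what a row does not reach is not made up. A row lasts 1/10 s, in which the tool goes at most 50 mm and 8.59 degrees, less where a joint would pass 70% of its speed; a pose out of reach is approached as far as the arm can. A call with a number of a shift or a turn outside -1 to 1 is refused whole. A call with a gripper value outside its range is refused whole. The fingers move at their own pace and stop on an object; FORCE is the grip in N (left out, the last holds). Time passes only in rows, so rows that do not move let the fingers close. It gives the time, the measured TCP pose, the force, the opening and the grip force at its end, in the units of the state.
- get_obs(): the state, without advancing time (a new reading comes with each control period).
- grab_frame(name): name is "scene" or "top" or "wrist"; returns (picture, depth): 384x512x3 uint8, red, green, blue; 384x512 float32, m along the optical axis (not along the pixel's ray), 0 where there is no reading.
- get_calibration(name): a dict with "K" (3x3 intrinsics, pixels), "pose" (4x4, takes a point from camera to world coordinates); the wrist camera has in their place "hand_eye" (4x4, takes a point from camera to tool coordinates, whose origin is the TCP and whose axes are the flange's). Camera axes: x right, y up, looking along -z (the intrinsics and any distortion apply to the point x, -y, -z); pixel columns grow to the right and rows downward; lengths in m; the calibration is good to about 2 mm. The wrist camera is an equidistant fisheye: a pixel r from the principal point sees the ray r / f radians off the axis. A picture is of the moment at which its call begins: read the wrist's pose just before it. get_calibration takes no time and is no camera call.
- close_job(): hands the job in; it is judged then, once.
The state is a dict: "clock": time; "q": joint angles; "joint_vel": joint speeds; "joint_torque": joint torques, N m; "tcp_pos": TCP position; "ee_rot": TCP orientation; "ft_force": force on the tool from outside, world axes, zero at the start; "torque": the same for the moment, N m; "opening": finger opening in m; "grasp_force": force on a finger pad.
Only numpy, scipy, OpenCV 4.12 (cv2) and the standard library are available. Lean on these libraries where they do the work, as an engineer would, in place of code of your own. Each camera call takes 0.05 s, during which the arm holds its last target. There are 200 camera calls.

TASK

Pull the red stopper out of the leaning vial and put it in the yellow tray. Then take the blue-handled test rod out of its wooden block and push it down into that vial, fully home, so that its collar sits on the rim. Let go of it there, and leave the tray, the terracotta pots and the widger where they are.

Things in the scene. Friction and masses are not known exactly. Their poses are not given: they have to be found in the camera images.
- vial: the vial to use, green glass, fixed in the rack: 80 mm long, 19 mm outside diameter, rim 22 mm. Origin at the centre of its underside, +z along its axis out of the mouth; the axis leans 25 degrees from vertical, roughly towards the robot. Bore 10.3 mm wide, 72 mm deep, flaring to 13.5 mm over the last 8 mm at the rim
- rack: fixed wooden rack, 110 x 270 mm, end cheeks 72 mm high, holding three leaning vials in a row along its y, 90 mm apart: the one to use and two with white stoppers, in random order; mouths 94 mm above the counter. Origin at the centre of its underside
- vial_b: like vial with a fixed white stopper (24 mm wide, 22 mm tall) in the same rack; not to be used. Origin at the centre of its underside, +z along its leaning axis
- vial_c: like vial with a fixed white stopper (24 mm wide, 22 mm tall) in the same rack; not to be used. Origin at the centre of its underside, +z along its leaning axis
- vial_mouth (a point): centre of the rim of that vial, 80 mm from its origin along its +z; same axes as the vial
- stopper: red stopper standing in the vial: head 24 mm diameter, 22 mm tall, below it a plug 8.6 mm diameter, 12 mm long. Origin at the centre of the head's underside (on the vial's rim at the start), +z along its axis through the head. About 20 g, loosely seated
- tray: yellow plastic seedling tray, open, 170 x 200 x 45 mm outside, walls and floor 4 mm, loose (about 0.45 kg). Origin at the centre of its underside, x along the 170 mm side, z up
- block: fixed wooden block 70 x 70 x 68 mm with one upright hole 10 mm wide right through its centre, in which the test rod stands. Origin at the centre of its underside
- rod: test rod: blue round handle 16 mm diameter and 42 mm long, above a blue collar 22 mm diameter and 6 mm thick, above a white rod 7 mm diameter and 62 mm long with a tapered end. Origin at the centre of the collar's underside, +z along the axis towards the handle (collar 0 to 6 mm, handle 6 to 48 mm, rod to -62 mm). Stands upright in the block at the start, collar on the block's top. About 40 g
- rod_tip (a point): the lower end of the white rod, 62 mm below the collar's underside
- pot0: small loose terracotta pot, 94 mm across, 82 mm tall, at the back; bystander. Origin at the centre of its underside
- pot1: another such pot; bystander
- pot2: another such pot; bystander
- widger: flat steel widger, 180 x 18 x 5 mm, lying loose on the counter with its length along its y; bystander. Origin on its underside
There are look-alikes about, which are no part of the job. Of the things like the stopper, leave any that is purple or turquoise; of the rest the smaller one is meant.

How it is judged (in metres and radians):
On the way:
1. the red stopper lies released in the yellow tray (x of stopper in the frame of tray between -0.085 and 0.085 m and y of stopper in the frame of tray between -0.1 and 0.1 m and z of stopper in the frame of tray below 0.035 m and contact force between stopper and the fingers below 0.05 N), for 0.2 s.
At the end, for the whole second after the job is handed in: The red stopper is in the yellow tray (its origin inside the tray's outline and less than 35 mm above its underside); the rod is in the vial with the centre of its collar's underside within 6 mm of the centre of the vial's rim and its axis within 7 degrees of the vial's; both at rest (x of stopper in the frame of tray between -0.085 and 0.085 m and y of stopper in the frame of tray between -0.1 and 0.1 m and z of stopper in the frame of tray below 0.035 m and distance between rod and vial_mouth below 0.006 m and angle between the z axis of rod and the z axis of vial, either way round below 0.12 rad and linear speed of rod below 0.02 m/s and linear speed of stopper below 0.05 m/s); the robot touches nothing.
It fails at once if a pot moved more than 30 mm (distance of any of pot0, pot1, pot2 from where it was at the start of the episode above 0.03 m).
It fails at once if the widger moved more than 30 mm (distance of widger from where it was at the start of the episode above 0.03 m).
It fails at once if the tray moved more than 40 mm (distance of tray from where it was at the start of the episode above 0.04 m).
It also fails if it takes over 72 s, if anything falls off the work surface, if the arm or the gripper's body presses on something with over 40 N, if the wrist force passes 120 N, or if a joint passes its speed limit or range.

## Working session

There is one attempt and no reset: what is moved stays moved. The work goes in short steps, Python scripts to look and compute and a shell command to move; the robot and the scene stay as the last step left them, time stands still between calls to the robot, and variables do not carry over. Pictures are saved under pics/ and viewed, at most 10 in all, crops included, and the job is handed in when it is done.

```bash
mkdir -p pics; ls
python3 - <<'E'
from workcell import *
import cv2,numpy as np
o=get_obs();print(o)
for n in("scene","top","wrist"):
    p,d=grab_frame(n);cv2.imwrite(f"pics/{n}0.png",p[...,::-1]);np.savez(f"pics/{n}0.npz",p=p,d=d);c=get_calibration(n);print(n,{k:np.round(v,4).tolist() if not isinstance(v,str) else v for k,v in c.items()})
a=[cv2.imread(f"pics/{n}0.png") for n in("scene","top")]
cv2.imwrite("pics/a.png",cv2.resize(np.hstack(a),(800,300)))
E
```

```text
pics
{'clock': 0.0, 'q': array([-75.63172176,  26.83357662,  -0.66532805,  91.87999934,
         0.34442715,  61.38690464,  -3.22577759]), 'joint_vel': array([-0.02244984, -0.04699642,  0.01051522,  0.00607943, -0.00807334,
       -0.10290372,  0.11053156]), 'joint_torque': array([-1.89912436e-05, -5.20574391e+01, -1.22038327e-02, -2.43755382e+01,
       -5.66178665e-02,  1.72464381e-02,  1.55565367e-04]), 'tcp_pos': array([0.18811609, 0.6215818 , 0.21367446]), 'ee_rot': array([-1.79901761e+02,  7.29452596e-03,  1.63165105e+02]), 'ft_force': array([-0.05799463, -0.26969675, -0.87367527]), 'torque': array([ 0.02047429, -0.01537668, -0.00120687]), 'grasp_force': 0.0, 'opening': 0.09176754198297025}
scene {'K': [[415.0337, 0.0, 257.4198], [0.0, 415.0337, 196.178], [0.0, 0.0, 1.0]], 'pose': [[0.8954, -0.2789, 0.347, 0.9126], [0.4447, 0.5968, -0.6679, -0.6147], [-0.0209, 0.7524, 0.6584, 0.7242], [0.0, 0.0, 0.0, 1.0]]}
top {'K': [[466.4999, 0.0, 248.7199], [0.0, 466.4999, 188.3004], [0.0, 0.0, 1.0]], 'pose': [[-0.0155, 0.9943, -0.1053, 0.4676], [-0.9998, -0.0166, -0.009, 0.0317], [-0.0107, 0.1052, 0.9944, 1.0784], [0.0, 0.0, 0.0, 1.0]]}
wrist {'K': [[297.3186, 0.0, 259.7107], [0.0, 297.3186, 189.6641], [0.0, 0.0, 1.0]], 'hand_eye': [[-0.0005, 0.9714, 0.2375, 0.0663], [1.0, 0.0005, 0.0002, 0.0002], [0.0001, 0.2375, -0.9714, -0.1705], [0.0, 0.0, 0.0, 1.0]]}
```

View pics/scene0.png

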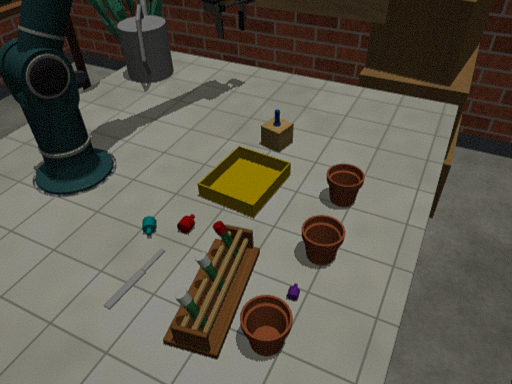

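View pics/top0.png

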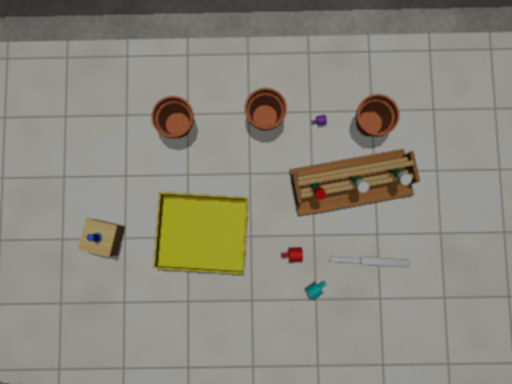

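Scene and top agree. The red stopper stands in the end vial, at top (320,193) and scene (221,230). A larger red look-alike lies at top (293,255). The rod block is at top (100,238) and the tray at top (202,233).

```bash
cat > h.py <<'E'
from workcell import *
import cv2,numpy as np
from scipy.spatial.transform import Rotation as R
def ray(n,uv,T=None):
    c=get_calibration(n);K=np.array(c["K"]);u,v=uv
    a=np.array([(u-K[0,2])/K[0,0],(v-K[1,2])/K[1,1]])
    if n=="wrist":
        r=np.hypot(*a);d=np.array([*(a*np.sin(r)/max(r,1e-9)),np.cos(r)]);P=T@np.array(c["hand_eye"])
    else: d=np.array([*a,1.]);P=np.array(c["pose"])
    d=P[:3,:3]@(d*[1,-1,-1]);return P[:3,3],d/np.linalg.norm(d)
def plane(n,uv,z,T=None):
    o,d=ray(n,uv,T);return o+d*(z-o[2])/d[2]
def tri(*rs):
    A=sum(np.eye(3)-np.outer(d,d) for o,d in rs);b=sum((np.eye(3)-np.outer(d,d))@o for o,d in rs)
    x=np.linalg.solve(A,b);return x,[np.linalg.norm(np.cross(x-o,d)) for o,d in rs]
def tcp(o=None):
    o=o or get_obs();T=np.eye(4);T[:3,:3]=R.from_euler("xyz",o["ee_rot"],degrees=True).as_matrix();T[:3,3]=o["tcp_pos"];return T
def hsv(p):return cv2.cvtColor(p,cv2.COLOR_RGB2HSV).astype(int)
def mask(p,c):
    h,s,v=np.moveaxis(hsv(p),2,0)
    return {"red":((h<4)|(h>174))&(s>200)&(v>60),"blue":(h>105)&(h<130)&(s>140)&(v>35),"yellow":(h>24)&(h<32)&(s>200)&(v>60),"white":(s<40)&(v>110)}[c].astype(np.uint8)
def blobs(m,amin=8):
    n,l,st,c=cv2.connectedComponentsWithStats(m);return [(np.round(c[i],1).tolist(),st[i].tolist(),l==i) for i in range(1,n) if st[i,4]>=amin]
def cloud(n,d,m,T=None):
    v,u=np.nonzero((m>0)&(d>0));out=[];c=get_calibration(n);P=np.array(c["pose"]) if n!="wrist" else T@np.array(c["hand_eye"])
    for a,b in zip(u,v):
        o,r=ray(n,(a,b),T);out.append(o+r*d[b,a]/(r@-P[:3,2]))
    return np.array(out)
E
python3 - <<'E'
from h import *
np.set_printoptions(precision=4,suppress=True)
F={n:np.load(f"pics/{n}0.npz") for n in("scene","top")}
for n,f in F.items():
  for c in("red","blue","yellow"):
    for b in blobs(mask(f["p"],c)):
      C=cloud(n,f["d"],b[2]) if b[1][4]<3000 else None
      print(n,c,b[0],b[1], None if C is None else (C.mean(0),C.min(0),C.max(0)))
# rack outline top: wood-ish brown saturated
p=F["top"]["p"];print(hsv(p)[[205,165,210,240,230],[330,340,400,95,110]])
for uv in [(300,214),(412,193),(405,151),(291,170)]: print("rack",uv,plane("top",uv,.0),F["top"]["d"][uv[1],uv[0]])
m=mask(p,"yellow");r=cv2.minAreaRect(np.argwhere(m)[:,::-1].astype(np.float32));print(r,plane("top",r[0],.02))
sc=F["scene"]["p"][130:330,150:350];cv2.imwrite("pics/b.png",cv2.resize(np.hstack([sc,p[140:240,270:430][:, :100].repeat(2,0).repeat(2,1)])[...,::-1],(800,400),interpolation=cv2.INTER_CUBIC))
E
```

```text
scene red [187.2, 221.1] [179, 215, 15, 14, 117] (array([ 0.4339, -0.0615,  0.0287]), array([ 0.4189, -0.0787,  0.017 ]), array([ 0.4456, -0.0299,  0.0354]))
scene red [219.6, 226.5] [213, 221, 14, 13, 83] (array([ 0.5606, -0.1115,  0.1107]), array([ 0.5457, -0.1221,  0.0984]), array([ 0.5719, -0.0996,  0.1187]))
scene blue [276.9, 118.0] [274, 110, 6, 16, 49] (array([0.476 , 0.3635, 0.0919]), array([0.4649, 0.357 , 0.0702]), array([0.4815, 0.3699, 0.1157]))
scene yellow [230.8, 153.5] [227, 151, 8, 7, 11] (array([0.4042, 0.2079, 0.0436]), array([0.4018, 0.1891, 0.0423]), array([0.4063, 0.2228, 0.0452]))
scene yellow [245.5, 180.6] [202, 157, 88, 49, 1915] (array([0.4746, 0.16  , 0.0056]), array([ 0.3923,  0.0415, -0.0017]), array([0.5717, 0.2513, 0.0455]))
scene yellow [219.8, 163.5] [215, 159, 11, 10, 13] (array([0.3995, 0.1544, 0.0432]), array([0.3973, 0.1295, 0.0406]), array([0.4034, 0.1773, 0.0458]))
scene yellow [205.4, 176.8] [201, 173, 9, 9, 11] (array([0.3937, 0.0884, 0.0423]), array([0.391 , 0.0689, 0.0386]), array([0.3956, 0.1104, 0.045 ]))
top red [319.4, 193.2] [315, 188, 11, 11, 88] (array([ 0.557 , -0.1057,  0.1147]), array([ 0.547 , -0.1175,  0.1077]), array([ 0.5687, -0.0967,  0.1204]))
top red [293.9, 254.5] [282, 248, 20, 13, 161] (array([ 0.429 , -0.0568,  0.0311]), array([ 0.4165, -0.0726,  0.0193]), array([ 0.4431, -0.0308,  0.039 ]))
top blue [94.1, 237.0] [87, 234, 14, 7, 72] (array([0.4742, 0.3662, 0.0991]), array([0.4678, 0.3615, 0.07  ]), array([0.4806, 0.3754, 0.1193]))Traceback (most recent call last):
  File "<stdin>", line 7, in <module>
  File "h.py", line 27, in cloud
    o,r=ray(n,(a,b),T);out.append(o+r*d[b,a]/(r@-P[:3,2]))
        ~~~^^^^^^^^^^^
  File "h.py", line 5, in ray
    c=get_calibration(n);K=np.array(c["K"]);u,v=uv
ValueError: time passes only in moves, steps and waits
```

View pics/wrist0.png

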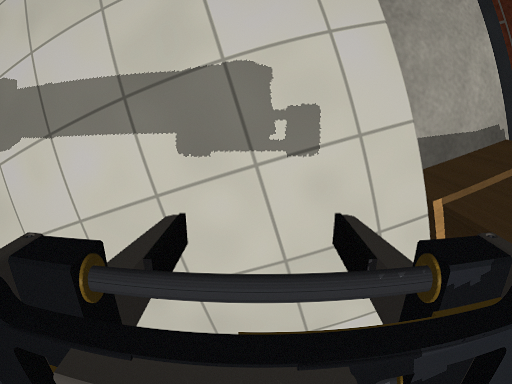

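```bash
sed -i 's/^def ray/from functools import lru_cache\nget_calibration=lru_cache(get_calibration)\ndef ray/' h.py
python3 - <<'E'
from h import *
np.set_printoptions(precision=4,suppress=True)
F={n:np.load(f"pics/{n}0.npz") for n in("scene","top")}
T={n:{tuple(b[0]):b for c in("red","blue") for b in blobs(mask(F[n]["p"],c))} for n in F}
print("stop",tri(ray("scene",(219.6,226.5)),ray("top",(319.4,193.2))))
print("red2",tri(ray("scene",(187.2,221.1)),ray("top",(293.9,254.5))))
print("rod",tri(ray("scene",(276.9,118)),ray("top",(94.1,237))))
p,d=F["top"]["p"],F["top"]["d"]
m=mask(p,"yellow");bl=max(blobs(m),key=lambda b:b[1][4]);hull=np.argwhere(bl[2])[:,::-1].astype(np.float32)
W=np.array([plane("top",q,.045)[:2] for q in cv2.convexHull(hull)[:,0]],np.float32);print("tray",cv2.minAreaRect(W))
# rack: cloud of box region
z=np.zeros_like(d);z[140:225,280:425]=1;C=cloud("top",d,z);r=C[(C[:,2]>.012)&(C[:,2]<.09)];r=r[(r[:,0]>.5)&(r[:,0]<.72)]
print("rack",cv2.minAreaRect(r[:,:2].astype(np.float32)),r.shape)
z=np.zeros_like(d);z[210:265,70:130]=1;C=cloud("top",d,z);t=C[(C[:,2]>.06)&(C[:,2]<.075)];print("block",cv2.minAreaRect(t[:,:2].astype(np.float32)),np.median(t,0))
# white stopper vials
z=np.zeros_like(d);z[160:205,345:420]=1
for b in blobs(mask(p,"white")*z.astype(np.uint8)):
  C=cloud("top",d,b[2]);print("white",b[0],b[1][4],C.mean(0),C[C[:,2]>.1].mean(0))
# cam-fit depth floor bias
for uv in[(250,320),(100,320),(450,320)]:
  z=np.zeros_like(d);z[uv[1]-3:uv[1]+3,uv[0]-3:uv[0]+3]=1;print(cloud("top",d,z).mean(0)[2])
b=T["top"][(319.4,193.2)];C=cloud("top",F["top"]["d"],b[2]);
b=T["scene"][(219.6,226.5)];D=cloud("scene",F["scene"]["d"],b[2])
h=C[C[:,2]>.1];u,s,v=np.linalg.svd(h-h.mean(0));print("top face normal",v[2],s)
E
```

```text
stop (array([ 0.5578, -0.1071,  0.1057]), [np.float64(0.00014309922395057813), np.float64(0.00014309922395056056)])
red2 (array([ 0.4292, -0.0571,  0.0227]), [np.float64(0.0006816737608375643), np.float64(0.0006816737608374929)])
rod (array([0.4738, 0.3696, 0.0884]), [np.float64(0.0004691626967860091), np.float64(0.0004691626967860815)])
tray ((0.4810717701911926, 0.14855490624904633), (0.1934022754430771, 0.16366343200206757), 85.68126678466797)
rack ((0.5909892320632935, -0.19232088327407837), (0.11014988273382187, 0.2703220248222351), 9.370397567749023) (5438, 3)
block ((0.4738517105579376, 0.3712056279182434), (0.07201144099235535, 0.06989404559135437), 76.59400177001953) [0.4738 0.3677 0.068 ]
white [418.0, 166.1] 43 [ 0.6273 -0.3533 -0.0001] [nan nan nan]
white [405.5, 178.4] 105 [ 0.5856 -0.2866  0.1105] [ 0.5849 -0.2849  0.1141]
white [362.8, 186.0] 105 [ 0.5708 -0.1966  0.1125] [ 0.5708 -0.196   0.1144]
white [404.4, 198.0] 378 [ 0.5532 -0.3179  0.0003] [nan nan nan]
-0.00032562223155067443
0.00010868382074651844
-0.0001530181201669429
top face normal [-0.1244  0.1216  0.9848] [0.0577 0.0457 0.0249]<stdin>:18: RuntimeWarning: Mean of empty slice.
  ret = um.true_divide(
```

```bash
cat >> h.py <<'E'
A=np.array([-.417,-.0688,.906]);YR=np.array([-.163,.987,0])
def frame(z,y):
    z=np.array(z,float);z/=np.linalg.norm(z);y=np.array(y,float);y-=z*(y@z);y/=np.linalg.norm(y);return np.c_[np.cross(y,z),y,z]
def go(p,Rt=None):
    T=tcp();Rt=T[:3,:3] if Rt is None else Rt
    rv=R.from_matrix(T[:3,:3].T@Rt).as_rotvec(degrees=True)
    print("turn/6deg",np.round(rv/6,2),"shift/50mm",np.round(Rt.T@(np.array(p)-T[:3,3])/.05,3))
E
python3 - <<'E'
from h import *
S=np.array([.557,-.1075,.105]);go(S+A*.10,frame(-A,YR))
E
```

```text
turn/6deg [-0.97 -4.1  -4.3 ] shift/50mm [ -3.521 -15.591   2.047]
```

```bash
python3 -m creep '[{"translation":[0,0,0],"dr":[-0.16,-0.68,-0.72],"hand":0},{"translation":[0,0,0],"dr":[-0.16,-0.68,-0.72],"hand":0},{"translation":[0,0,0],"dr":[-0.16,-0.68,-0.72],"hand":0},{"translation":[0,0,0],"dr":[-0.16,-0.68,-0.72],"hand":0},{"translation":[0,0,0],"dr":[-0.16,-0.68,-0.72],"hand":0},{"translation":[0,0,0],"dr":[-0.16,-0.68,-0.72],"hand":0},{"translation":[0,0,0],"dr":[0,0,0],"hand":0}]' 20
python3 -c "
from h import *
S=np.array([.557,-.1075,.105]);go(S+A*.10,frame(-A,YR))"
```

```text
clock: 0.85
tcp_pos: [0.1851, 0.6215, 0.2132]
ee_rot: [-179.9, 24.9, -170.2]
ft_force: [-0.5, -0.6, -0.2]
opening: 0.0918
grasp_force: 0.0
turn/6deg [ 0.01 -0.03  0.07] shift/50mm [ -3.583 -15.597   2.06 ]
```

```bash
python3 -m creep '[{"translation":[-0.18,-0.78,0.1],"dr":[0,0,0],"hand":0},{"translation":[-0.18,-0.78,0.1],"dr":[0,0,0],"hand":0},{"translation":[-0.18,-0.78,0.1],"dr":[0,0,0],"hand":0},{"translation":[-0.18,-0.78,0.1],"dr":[0,0,0],"hand":0},{"translation":[-0.18,-0.78,0.1],"dr":[0,0,0],"hand":0},{"translation":[-0.18,-0.78,0.1],"dr":[0,0,0],"hand":0},{"translation":[-0.18,-0.78,0.1],"dr":[0,0,0],"hand":0},{"translation":[-0.18,-0.78,0.1],"dr":[0,0,0],"hand":0},{"translation":[-0.18,-0.78,0.1],"dr":[0,0,0],"hand":0},{"translation":[-0.18,-0.78,0.1],"dr":[0,0,0],"hand":0},{"translation":[-0.18,-0.78,0.1],"dr":[0,0,0],"hand":0},{"translation":[-0.18,-0.78,0.1],"dr":[0,0,0],"hand":0},{"translation":[-0.18,-0.78,0.1],"dr":[0,0,0],"hand":0},{"translation":[-0.18,-0.78,0.1],"dr":[0,0,0],"hand":0},{"translation":[-0.18,-0.78,0.1],"dr":[0,0,0],"hand":0},{"translation":[-0.18,-0.78,0.1],"dr":[0,0,0],"hand":0},{"translation":[-0.18,-0.78,0.1],"dr":[0,0,0],"hand":0},{"translation":[-0.18,-0.78,0.1],"dr":[0,0,0],"hand":0},{"translation":[-0.18,-0.78,0.1],"dr":[0,0,0],"hand":0},{"translation":[-0.18,-0.78,0.1],"dr":[0,0,0],"hand":0}]'
python3 - <<'E'
from h import *
S=np.array([.557,-.1075,.105]);go(S+A*.10,frame(-A,YR))
T=tcp();p,d=grab_frame("wrist");cv2.imwrite("pics/w1.png",p[...,::-1]);np.savez("pics/w1.npz",p=p,d=d,T=T)
for b in blobs(mask(p,"red"),30):C=cloud("wrist",d,b[2],T);print(b[0],b[1],C.mean(0),C.min(0),C.max(0))
E
```

```text
clock: 2.85
tcp_pos: [0.4994, -0.0681, 0.1989]
ee_rot: [179.6, 24.4, -170.9]
ft_force: [0.5, 1.2, -0.2]
opening: 0.092
grasp_force: 0.0
turn/6deg [ 0.05 -0.1  -0.04] shift/50mm [-0.12  -0.964  0.129]
[280.0, 50.4] [260, 33, 49, 34, 1117] [ 0.42548422 -0.05862466  0.03007513] [ 0.41082381 -0.07750806  0.01754965] [ 0.44269319 -0.02920818  0.03690005]
[207.9, 196.9] [196, 183, 24, 27, 460] [ 0.55198976 -0.1082108   0.11341824] [ 0.54245057 -0.11951428  0.09562323] [ 0.5627499  -0.09762222  0.11982939]
```

View pics/w1.png

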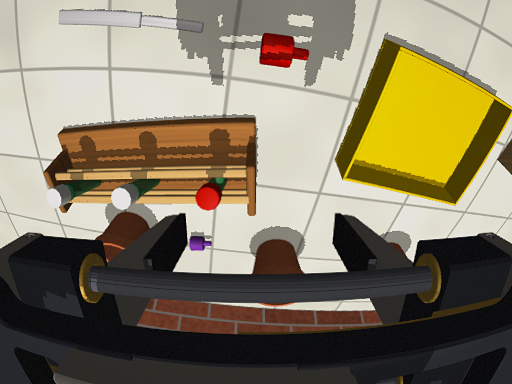

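The wrist view shows the red stopper at (208,197), with white-capped neighbours to its left and the tray on the right. I'll shift over it and measure again.

```bash
python3 -m creep '[{"translation":[-0.05,-0.4,0.05],"dr":[0,-0.05,0],"hand":0.3},{"translation":[-0.05,-0.3,0.05],"dr":[0,-0.05,0],"hand":0.3},{"translation":[0,0,0],"dr":[0,0,0],"hand":0.3},{"translation":[0,0,0],"dr":[0,0,0],"hand":0.3}]'
python3 - <<'E'
from h import *
np.set_printoptions(precision=4,suppress=True)
S=np.array([.557,-.1075,.105]);go(S+A*.10,frame(-A,YR))
T=tcp();p,d=grab_frame("wrist");cv2.imwrite("pics/w2.png",p[...,::-1]);np.savez("pics/w2.npz",p=p,d=d,T=T)
f=np.load("pics/w1.npz")
for b in blobs(mask(p,"red"),30):
  C=cloud("wrist",d,b[2],T);print(b[0],b[1],C.mean(0))
  if b[0][1]>120:
    print(tri(ray("wrist",b[0],T),ray("scene",(219.6,226.5)),ray("top",(319.4,193.2))))
    # top face plane by depth: inner pixels
    m=cv2.erode(b[2].astype(np.uint8),np.ones((5,5)));C=cloud("wrist",d,m,T)
    c=np.median(C,0)
    for _ in range(4):
      u,s,v=np.linalg.svd(C-c,full_matrices=False);e=abs((C-c)@v[2]);C=C[e<.0015];c=C.mean(0)
    print("face",c,v[2]*np.sign(v[2][2]),len(C),m.sum())
m=mask(p,"white");m[:130]=0;m[260:]=0
for b in blobs(m,150):
  if b[1][4]<3000:C=cloud("wrist",d,b[2],T);print("w",b[0],b[1][4],C[C[:,2]>.1].mean(0) if (C[:,2]>.1).any() else 0)
print(tcp()[:3,3])
E
```

```text
clock: 3.3
tcp_pos: [0.5103, -0.1, 0.1952]
ee_rot: [179.6, 24.8, -170.8]
ft_force: [-0.2, -0.7, 0.0]
opening: 0.0649
grasp_force: 0.0
turn/6deg [ 0.05 -0.03 -0.03] shift/50mm [-0.05  -0.3    0.014]
[313.0, 45.8] [292, 28, 50, 35, 1173] [ 0.4258 -0.0603  0.0298]
[242.3, 193.2] [230, 180, 25, 28, 532] [ 0.5516 -0.1088  0.113 ]
(array([ 0.5578, -0.1076,  0.1056]), [np.float64(0.0007056668383229535), np.float64(0.0002714029155821068), np.float64(0.0005056255329499578)])
face [ 0.5517 -0.1087  0.1142] [-0.4143 -0.0532  0.9086] 297 310
[ 0.5102 -0.0993  0.1952]
```

Run:
```python
from h import *
H=np.array([.5563,-.1079,.1042]);go(H-A*.014,frame(-A,YR))
```

```text
turn/6deg [ 0.05 -0.03 -0.02] shift/50mm [-0.03  -0.319  2.301]
```

```bash
python3 -m creep '[{"translation":[-0.03,-0.32,0],"dr":[0.05,-0.03,-0.02],"hand":0.4},{"translation":[0,0,0.4],"dr":[0,0,0],"hand":0.4},{"translation":[0,0,0.5],"dr":[0,0,0],"hand":0.4},{"translation":[0,0,0.5],"dr":[0,0,0],"hand":0.4},{"translation":[0,0,0.5],"dr":[0,0,0],"hand":0.4},{"translation":[0,0,0.4],"dr":[0,0,0],"hand":0.4},{"translation":[0,0,0],"dr":[0,0,0],"hand":0.4},{"translation":[0,0,0],"dr":[0,0,0],"hand":0.4}]'
python3 - <<'E'
from h import *
H=np.array([.5563,-.1079,.1042]);go(H-A*.014,frame(-A,YR))
E
```

```text
clock: 4.15
tcp_pos: [0.5597, -0.1091, 0.0957]
ee_rot: [-179.9, 24.9, -170.6]
ft_force: [0.4, -0.9, -0.1]
opening: 0.0551
grasp_force: 0.0
turn/6deg [-0.02 -0.01  0.  ] shift/50mm [-0.014  0.035  0.099]
```

```bash
python3 -m creep '[{"translation":[0,0.03,0.06],"dr":[0,0,0],"hand":0.4},{"translation":[0,0,0],"dr":[0,0,0],"hand":1},{"translation":[0,0,0],"dr":[0,0,0],"hand":1},{"translation":[0,0,0],"dr":[0,0,0],"hand":1},{"translation":[0,0,0],"dr":[0,0,0],"hand":1},{"translation":[0,0,0],"dr":[0,0,0],"hand":1},{"translation":[0,0,0],"dr":[0,0,0],"hand":1},{"translation":[0,0,0],"dr":[0,0,0],"hand":1}]' 15
```

```text
clock: 4.95
tcp_pos: [0.5616, -0.1067, 0.0929]
ee_rot: [-179.8, 25.0, -170.5]
ft_force: [-0.1, -2.0, 3.8]
opening: 0.0237
grasp_force: 15.0
```

```bash
python3 -m creep '[{"translation":[0,0,-0.2],"dr":[0,0,0],"hand":1},{"translation":[0,0,-0.4],"dr":[0,0,0],"hand":1},{"translation":[0,0,-0.6],"dr":[0,0,0],"hand":1},{"translation":[0,0,-0.6],"dr":[0,0,0],"hand":1},{"translation":[0,0,-0.4],"dr":[0,0,0],"hand":1},{"translation":[0,0,0],"dr":[0,0.7,0],"hand":1},{"translation":[0,0,0],"dr":[0,0.7,0],"hand":1},{"translation":[0,0,0],"dr":[0,0.7,0],"hand":1},{"translation":[0,0,0],"dr":[0,0.7,0],"hand":1},{"translation":[0,0,0],"dr":[0,0.7,0],"hand":1},{"translation":[0,0,0],"dr":[0,0.66,0],"hand":1},{"translation":[0,0,0],"dr":[0,0,0],"hand":1}]'
python3 - <<'E'
from h import *
go([.481,.1486,.021],frame([0,0,-1],YR))
E
```

```text
clock: 6.15
tcp_pos: [0.5167, -0.1128, 0.1917]
ee_rot: [-179.8, -0.1, -170.4]
ft_force: [-1.2, -0.1, -0.7]
opening: 0.0237
grasp_force: 15.0
turn/6deg [-0.03 -0.02  0.04] shift/50mm [-0.147  5.273  3.415]
```

```bash
python3 -m creep '[{"translation":[-0.02,0.6,0],"dr":[0,0,0],"hand":1},{"translation":[-0.02,0.6,0],"dr":[0,0,0],"hand":1},{"translation":[-0.02,0.6,0],"dr":[0,0,0],"hand":1},{"translation":[-0.02,0.6,0],"dr":[0,0,0],"hand":1},{"translation":[-0.02,0.6,0],"dr":[0,0,0],"hand":1},{"translation":[-0.02,0.6,0],"dr":[0,0,0],"hand":1},{"translation":[-0.02,0.6,0],"dr":[0,0,0],"hand":1},{"translation":[-0.01,0.6,0.1],"dr":[0,0,0],"hand":1},{"translation":[0,0.45,0.3],"dr":[0,0,0],"hand":1},{"translation":[0,0,0.6],"dr":[0,0,0],"hand":1},{"translation":[0,0,0.6],"dr":[0,0,0],"hand":1},{"translation":[0,0,0.6],"dr":[0,0,0],"hand":1},{"translation":[0,0,0.6],"dr":[0,0,0],"hand":1},{"translation":[0,0,0.3],"dr":[0,0,0],"hand":1},{"translation":[0,0,0.15],"dr":[0,0,0],"hand":1},{"translation":[0,0,0],"dr":[0,0,0],"hand":1},{"translation":[0,0,0],"dr":[0,0,0],"hand":1}]'
```

```text
clock: 7.85
tcp_pos: [0.4799, 0.146, 0.03]
ee_rot: [-179.9, 0.1, -170.5]
ft_force: [0.5, -0.2, 0.3]
opening: 0.0232
grasp_force: 15.0
```

Lower 8 mm more, release, rise, and take pictures.

```bash
python3 -m creep '[{"translation":[0,0,0.16],"dr":[0,0,0],"hand":1},{"translation":[0,0,0],"dr":[0,0,0],"hand":1},{"translation":[0,0,0],"dr":[0,0,0],"hand":0.5},{"translation":[0,0,0],"dr":[0,0,0],"hand":0.5},{"translation":[0,0,0],"dr":[0,0,0],"hand":0.5},{"translation":[0,0,0],"dr":[0,0,0],"hand":0.5},{"translation":[0,0,-0.3],"dr":[0,0,0],"hand":0.5},{"translation":[0,0,-0.7],"dr":[0,0,0],"hand":0.5},{"translation":[0,0,-0.9],"dr":[0,0,0],"hand":0.5},{"translation":[0,0,-0.9],"dr":[0,0,0],"hand":0.5},{"translation":[0,0,-0.9],"dr":[0,0,0],"hand":0.5},{"translation":[0,0,-0.4],"dr":[0,0,0],"hand":0.5},{"translation":[0,0,0],"dr":[0,0,0],"hand":0.5},{"translation":[0,0,0],"dr":[0,0,0],"hand":0.5}]'
python3 - <<'E'
from h import *
np.set_printoptions(precision=4,suppress=True)
T=tcp();P={}
for n in("scene","top","wrist"):
  p,d=grab_frame(n);P[n]=p;cv2.imwrite(f"pics/{n}3.png",p[...,::-1]);np.savez(f"pics/{n}3.npz",p=p,d=d,T=T)
  for c in("red","blue"):
    for b in blobs(mask(p,c),12):C=cloud(n,d,b[2],T);print(n,c,b[0],b[1],C.mean(0),C.max(0))
  if n=="top": 
    z=np.zeros_like(d);z[150:235,280:360]=1;C=cloud("top",d,z);np.save("pics/vialtop.npy",C)
    m=mask(p,"yellow");bl=max(blobs(m),key=lambda b:b[1][4]);print(bl[0],bl[1])
a=cv2.resize(P["scene"][200:260,180:260],(400,300),interpolation=2);b=cv2.resize(P["top"][140:240,270:430],(400,300),interpolation=2)
cv2.imwrite("pics/c3.png",np.vstack([np.hstack([a,b]),cv2.resize(P["wrist"],(800,600))[:300]])[...,::-1])
E
```

```text
clock: 9.25
tcp_pos: [0.4793, 0.1466, 0.2261]
ee_rot: [-179.9, -0.0, -170.5]
ft_force: [0.5, 0.0, -1.1]
opening: 0.0461
grasp_force: 0.0
scene red [244.4, 175.8] [242, 174, 6, 5, 27] [0.4817 0.1427 0.0361] [0.4883 0.152  0.0389]
scene red [187.0, 221.3] [179, 215, 15, 14, 122] [ 0.4339 -0.0622  0.0287] [ 0.4446 -0.0341  0.036 ]
scene blue [276.8, 117.9] [274, 110, 6, 16, 52] [0.4757 0.3636 0.0922] [0.4822 0.3734 0.1152]
top red [293.9, 254.5] [283, 249, 19, 12, 152] [ 0.4289 -0.0569  0.031 ] [ 0.4412 -0.033   0.0374]
top blue [92.9, 237.0] [87, 234, 12, 7, 59] [0.4741 0.3637 0.113 ] [0.4806 0.3739 0.5771]
[221.0, 256.7] [197, 239, 47, 34, 1043]
wrist red [113.0, 111.2] [102, 99, 24, 25, 477] [ 0.4287 -0.0582  0.0321] [ 0.4451 -0.0438  0.0375]
wrist red [130.0, 112.2] [124, 108, 13, 9, 105] [ 0.428  -0.0364  0.0232] [ 0.4339 -0.0274  0.0261]
wrist red [260.2, 173.7] [252, 164, 18, 20, 263] [0.4802 0.1472 0.0393] [0.4919 0.1579 0.0415]
wrist blue [440.1, 208.6] [426, 197, 31, 24, 406] [0.4732 0.3659 0.0973] [0.5018 0.4773 0.1197]
```

View pics/c3.png

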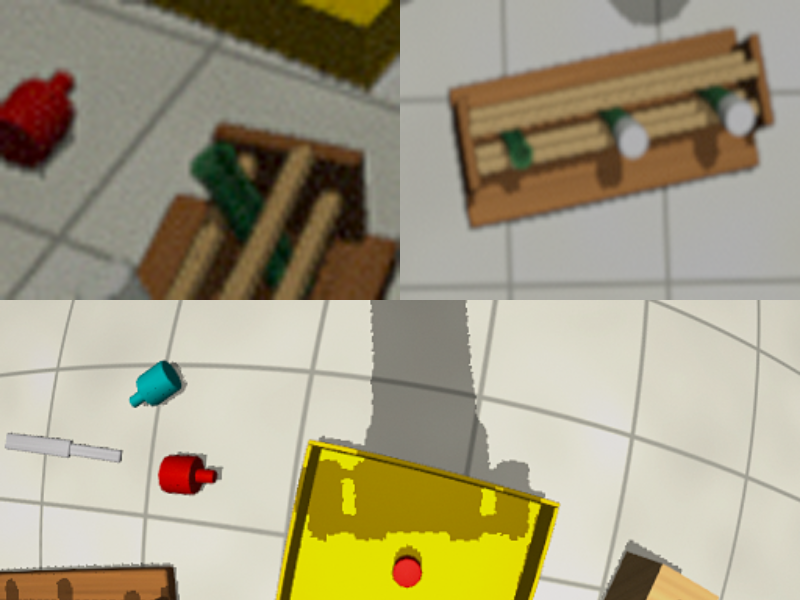

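Stopper stands in the tray at about (0.480, 0.147); its top at 0.039 fits it standing there. The vial is open. Now to the rod.

Run:
```python
from h import *
go([.474,.369,.2],frame([0,0,-1],YR))
```

```text
turn/6deg [-0.03 -0.03  0.02] shift/50mm [-0.634  4.412  0.496]
```

```bash
python3 -m creep '[{"translation":[-0.07,0.5,0],"dr":[0,0,0],"hand":0.5},{"translation":[-0.07,0.5,0],"dr":[0,0,0],"hand":0.5},{"translation":[-0.07,0.5,0],"dr":[0,0,0],"hand":0.5},{"translation":[-0.07,0.5,0],"dr":[0,0,0],"hand":0.5},{"translation":[-0.07,0.5,0],"dr":[0,0,0],"hand":0.5},{"translation":[-0.07,0.5,0],"dr":[0,0,0],"hand":0.5},{"translation":[-0.07,0.5,0.1],"dr":[0,0,0],"hand":0.5},{"translation":[-0.07,0.5,0.2],"dr":[0,0,0],"hand":0.5},{"translation":[-0.07,0.4,0.2],"dr":[0,0,0],"hand":0.5},{"translation":[0,0,0],"dr":[0,0,0],"hand":0.5},{"translation":[0,0,0],"dr":[0,0,0],"hand":0.5},{"translation":[0,0,0],"dr":[0,0,0],"hand":0.5}]'
python3 - <<'E'
from h import *
np.set_printoptions(precision=4,suppress=True)
T=tcp();p,d=grab_frame("wrist");np.savez("pics/w4.npz",p=p,d=d,T=T);cv2.imwrite("pics/w4.png",p[...,::-1])
f=np.load("pics/wrist3.npz")
for b in blobs(mask(p,"blue"),30):
  C=cloud("wrist",d,b[2],T);t=C[(C[:,2]>.11)&(C[:,2]<.13)];k=C[(C[:,2]>.065)&(C[:,2]<.08)];print(b[0],b[1],"top",t.mean(0) if len(t) else 0,len(t),np.percentile(t,[2,98],axis=0))
  print("tri",tri(ray("wrist",b[0],T),ray("scene",(276.8,117.9)),ray("top",(94.1,237.))))
go([.474,.369,.081],frame([0,0,-1],YR))
E
```

```text
clock: 10.6
tcp_pos: [0.4749, 0.367, 0.2007]
ee_rot: [-179.8, -0.0, -170.6]
ft_force: [0.3, -0.7, 0.8]
opening: 0.046
grasp_force: 0.0
[263.4, 186.0] [254, 173, 20, 28, 443] top [0.4724 0.3698 0.1159] 236 [[0.4657 0.3633 0.1118]
 [0.4797 0.3765 0.1175]]
tri (array([0.4736, 0.3699, 0.0885]), [np.float64(0.000309624374554607), np.float64(0.0006700434927237325), np.float64(0.0006266898051504149)])
turn/6deg [-0.02 -0.   -0.  ] shift/50mm [0.015 0.041 2.401]
```

```bash
python3 -m creep '[{"translation":[0.03,0.06,0.2],"dr":[-0.02,0,0],"hand":0.5},{"translation":[0,0,0.5],"dr":[0,0,0],"hand":0.5},{"translation":[0,0,0.6],"dr":[0,0,0],"hand":0.5},{"translation":[0,0,0.6],"dr":[0,0,0],"hand":0.5},{"translation":[0,0,0.4],"dr":[0,0,0],"hand":0.5},{"translation":[0,0,0.1],"dr":[0,0,0],"hand":0.5},{"translation":[0,0,0],"dr":[0,0,0],"hand":0.5},{"translation":[0,0,0],"dr":[0,0,0],"hand":0.5},{"translation":[0,0,0],"dr":[0,0,0],"hand":0.5}]'
python3 - <<'E'
from h import *
go([.473,.370,.081],frame([0,0,-1],YR))
E
```

```text
clock: 11.55
tcp_pos: [0.4732, 0.3719, 0.0822]
ee_rot: [179.9, 0.1, -170.5]
ft_force: [-0.2, -0.0, -0.2]
opening: 0.0462
grasp_force: 0.0
turn/6deg [0.01 0.02 0.02] shift/50mm [ 0.01  -0.037  0.024]
```

```bash
python3 -m creep '[{"translation":[0,-0.03,0],"dr":[0,0.02,0],"hand":0.5},{"translation":[0,0,0],"dr":[0,0,0],"hand":1},{"translation":[0,0,0],"dr":[0,0,0],"hand":1},{"translation":[0,0,0],"dr":[0,0,0],"hand":1},{"translation":[0,0,0],"dr":[0,0,0],"hand":1},{"translation":[0,0,0],"dr":[0,0,0],"hand":1},{"translation":[0,0,0],"dr":[0,0,0],"hand":1},{"translation":[0,0,0],"dr":[0,0,0],"hand":1}]' 25
```

```text
clock: 12.35
tcp_pos: [0.4727, 0.3699, 0.0808]
ee_rot: [180.0, -0.1, -170.5]
ft_force: [0.1, -0.2, 0.8]
opening: 0.0153
grasp_force: 25.0
```

```bash
python3 -m creep '[{"translation":[0,0,-0.2],"dr":[0,0,0],"hand":1},{"translation":[0,0,-0.4],"dr":[0,0,0],"hand":1},{"translation":[0,0,-0.6],"dr":[0,0,0],"hand":1},{"translation":[0,0,-0.6],"dr":[0,0,0],"hand":1},{"translation":[0,0,-0.6],"dr":[0,0,0],"hand":1},{"translation":[0,0,-0.6],"dr":[0,0,0],"hand":1},{"translation":[0,0,-0.5],"dr":[0,0,0],"hand":1},{"translation":[0,0,0],"dr":[0,-0.6,0],"hand":1},{"translation":[0,0,0],"dr":[0,-0.6,0],"hand":1},{"translation":[0,0,0],"dr":[0,-0.6,0],"hand":1},{"translation":[0,0,0],"dr":[0,-0.6,0],"hand":1},{"translation":[0,0,0],"dr":[0,-0.6,0],"hand":1},{"translation":[0,0,0],"dr":[0,-0.6,0],"hand":1},{"translation":[0,0,0],"dr":[0,-0.57,0],"hand":1},{"translation":[0,0,0],"dr":[0,0,0],"hand":1},{"translation":[0,0,0],"dr":[0,0,0],"hand":1}]'
python3 - <<'E'
from h import *
M=np.array([.5609,-.1070,.0943]);go(M+A*.125,frame(-A,YR))
E
```

```text
clock: 13.95
tcp_pos: [0.473, 0.3702, 0.2564]
ee_rot: [180.0, 24.8, -170.5]
ft_force: [-0.1, 0.2, -0.3]
opening: 0.0153
grasp_force: 25.0
turn/6deg [ 0.02 -0.03  0.02] shift/50mm [ 1.207 -9.703  0.516]
```

```bash
python3 -m creep '[{"translation":[0.08,-0.3,0],"dr":[0,0,0],"hand":1},{"translation":[0.08,-0.6,0],"dr":[0,0,0],"hand":1},{"translation":[0.08,-0.65,0],"dr":[0,0,0],"hand":1},{"translation":[0.08,-0.65,0],"dr":[0,0,0],"hand":1},{"translation":[0.08,-0.65,0],"dr":[0,0,0],"hand":1},{"translation":[0.08,-0.65,0],"dr":[0,0,0],"hand":1},{"translation":[0.08,-0.65,0],"dr":[0,0,0],"hand":1},{"translation":[0.08,-0.65,0],"dr":[0,0,0],"hand":1},{"translation":[0.08,-0.65,0],"dr":[0,0,0],"hand":1},{"translation":[0.08,-0.65,0],"dr":[0,0,0],"hand":1},{"translation":[0.08,-0.65,0],"dr":[0,0,0],"hand":1},{"translation":[0.08,-0.65,0],"dr":[0,0,0],"hand":1},{"translation":[0.08,-0.65,0],"dr":[0,0,0],"hand":1},{"translation":[0.08,-0.65,0],"dr":[0,0,0],"hand":1},{"translation":[0.08,-0.6,0],"dr":[0,0,0],"hand":1},{"translation":[0,-0.35,0],"dr":[0,0,0],"hand":1},{"translation":[0,-0.1,0],"dr":[0,0,0],"hand":1},{"translation":[0,0,0],"dr":[0,0,0],"hand":1},{"translation":[0,0,0],"dr":[0,0,0],"hand":1}]'
python3 - <<'E'
from h import *
np.set_printoptions(precision=4,suppress=True)
M=np.array([.5609,-.1070,.0943]);go(M+A*.125,frame(-A,YR))
T=tcp();P={}
for n in("scene","top","wrist"):
  p,d=grab_frame(n);P[n]=p;np.savez(f"pics/{n}5.npz",p=p,d=d,T=T)
a=cv2.resize(P["scene"][160:250,180:300],(400,300),interpolation=2);b=cv2.resize(P["top"][150:240,260:380],(400,300),interpolation=2);c=cv2.resize(P["wrist"][130:280,160:360],(400,300),interpolation=2)
cv2.imwrite("pics/c5.png",np.vstack([np.hstack([a,b]),np.hstack([c,c*0])])[...,::-1])
E
```

```text
clock: 15.85
tcp_pos: [0.4994, -0.119, 0.2304]
ee_rot: [180.0, 24.9, -170.5]
ft_force: [0.0, -0.3, 0.3]
opening: 0.0155
grasp_force: 25.0
turn/6deg [ 0.02 -0.02  0.02] shift/50mm [0.015 0.037 0.498]
```

View pics/c5.png

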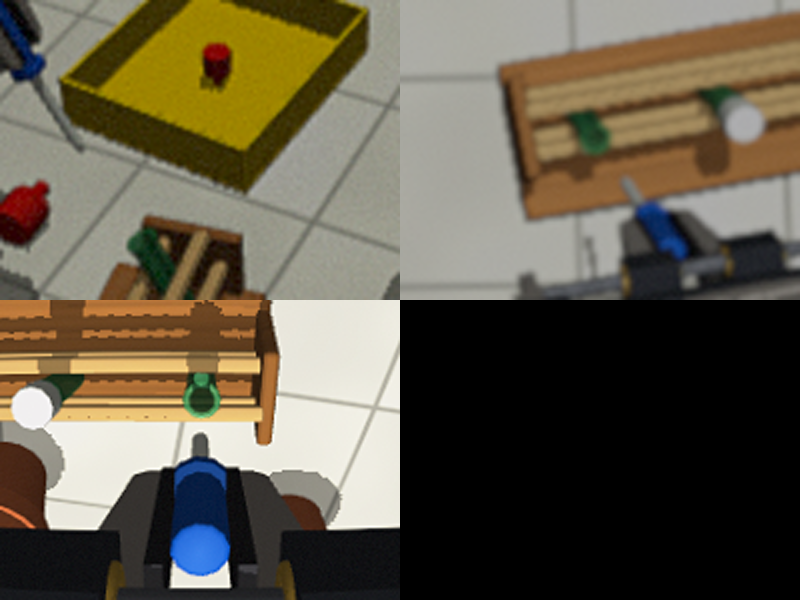

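Stopper still upright in the tray; the rod is held straight, its tip at scene (204.6,205), top (327.8,204.3), wrist (260,197.5); the open mouth at scene (222.9,232.9), top (318.3,191.4), wrist (261,179). Triangulating both, more finely by masks.

Run:
```python
from h import *
np.set_printoptions(precision=4,suppress=True)
T=np.load("pics/wrist5.npz")["T"]
z=-A/np.linalg.norm(A);exp=T[:3,3]+T[:3,2]*.0748
x,e=tri(ray("scene",(204.6,205)),ray("top",(327.8,204.3)),ray("wrist",(260,197.5),T));print("tip",x,e,"expected",exp,"diff in tool",T[:3,:3].T@(x-exp))
m,e=tri(ray("scene",(222.9,232.9)),ray("top",(318.3,191.4)),ray("wrist",(261,179),T));print("mouth",m,e)
M=np.array([.5609,-.1070,.0943])
print("mouth in tool",T[:3,:3].T@(m-T[:3,3])*1e3,"M in tool",T[:3,:3].T@(M-T[:3,3])*1e3)
# green rim ring in wrist view, ellipse
f=np.load("pics/wrist5.npz");h=hsv(f["p"]);g=((h[...,0]>50)&(h[...,0]<85)&(h[...,1]>70)).astype(np.uint8);g[:,:245]=0;g[:,280:]=0;g[:160]=0;g[195:]=0
for b in blobs(g,20):
  print(b[0],b[1]);C=cloud("wrist",f["d"],b[2],f["T"]);r=C[C[:,2]>.085];print(r.mean(0),r.min(0),r.max(0),len(r))
  v,u=np.nonzero(b[2]);print([(int(k),int(u[v==k].min()),int(u[v==k].max())) for k in np.unique(v)])
# rod handle top and axis in wrist depth
hb=mask(f["p"],"blue");hb[:,:230]=0;hb[:,300:]=0
C=cloud("wrist",f["d"],hb,f["T"]);L=(C-T[:3,3])@T[:3,:3];print("handle in tool, z",np.percentile(L,[2,50,98],axis=0)*1e3)
for lo,hi in((-36,-25),(-25,-10),(7,13)):
  k=L[(L[:,2]*1e3>lo)&(L[:,2]*1e3<hi)]
  if len(k):print(lo,hi,len(k),k[:,0].max()*1e3,(k[:,1].max()+k[:,1].min())*500)
```

```text
tip [ 0.5312 -0.114   0.1624] [np.float64(0.0006714452854985306), np.float64(0.0010637297784188103), np.float64(0.0006656896315330259)] expected [ 0.5304 -0.1138  0.1626] diff in tool [-0.0006 -0.0003  0.0005]
mouth [ 0.564  -0.107   0.0898] [np.float64(0.0005618187877671841), np.float64(0.0007829773840295114), np.float64(0.0008325886169308874)]
mouth in tool [ -0.5299   1.1068 155.2617] M in tool [  0.3638   1.6146 149.8576]
[260.4, 177.2] [252, 167, 18, 22, 280]
[ 0.5627 -0.1074  0.0936] [ 0.5526 -0.1172  0.0857] [ 0.5722 -0.098   0.0999] 194
[(167, 255, 266), (168, 255, 266), (169, 254, 266), (170, 255, 266), (171, 254, 267), (172, 254, 267), (173, 254, 267), (174, 253, 267), (175, 253, 268), (176, 253, 268), (177, 252, 269), (178, 252, 269), (179, 252, 269), (180, 252, 269), (181, 252, 269), (182, 252, 269), (183, 252, 268), (184, 253, 268), (185, 254, 267), (186, 255, 266), (187, 256, 265), (188, 259, 262)]
handle in tool, z [[ -6.2467  -7.329  -36.288 ]
 [  4.4338   0.2017 -28.9152]
 [  9.1023   7.5679   7.6699]]
-36 -25 744 7.197523829312436 0.14794397952317198
-25 -10 274 7.879547194943038 0.08615717129988953
7 13 72 10.188854249291317 -0.07228934636230572
```

```bash
python3 -m creep '[{"translation":[0,0.03,0.1],"dr":[0.02,-0.02,0.02],"hand":1},{"translation":[0,0,0.3],"dr":[0,0,0],"hand":1},{"translation":[0,0,0.4],"dr":[0,0,0],"hand":1},{"translation":[0,0,0.3],"dr":[0,0,0],"hand":1},{"translation":[0,0,0.2],"dr":[0,0,0],"hand":1},{"translation":[0,0,0],"dr":[0,0,0],"hand":1},{"translation":[0,0,0],"dr":[0,0,0],"hand":1},{"translation":[0,0,0],"dr":[0,0,0],"hand":1}]'
python3 - <<'E'
from h import *
np.set_printoptions(precision=4,suppress=True)
M=np.array([.5609,-.1070,.0943]);go(M+A*.0128,frame(-A,YR))
T=tcp();P={}
for n in("scene","top","wrist"):
  p,d=grab_frame(n);P[n]=p;np.savez(f"pics/{n}6.npz",p=p,d=d,T=T)
a=cv2.resize(P["scene"][190:250,180:260],(400,300),interpolation=2);b=cv2.resize(P["top"][160:220,280:360],(400,300),interpolation=2);c=cv2.resize(P["wrist"][150:225,210:310],(400,300),interpolation=2)
cv2.imwrite("pics/c6.png",np.vstack([np.hstack([a,b]),np.hstack([c,c*0])])[...,::-1])
E
```

```text
clock: 16.8
tcp_pos: [0.5001, -0.1052, 0.2001]
ee_rot: [-179.2, 25.6, -170.7]
ft_force: [-0.7, -1.2, -0.6]
opening: 0.0153
grasp_force: 25.0
turn/6deg [-0.13  0.09 -0.01] shift/50mm [-0.188 -0.234  2.166]
```

View pics/c6.png

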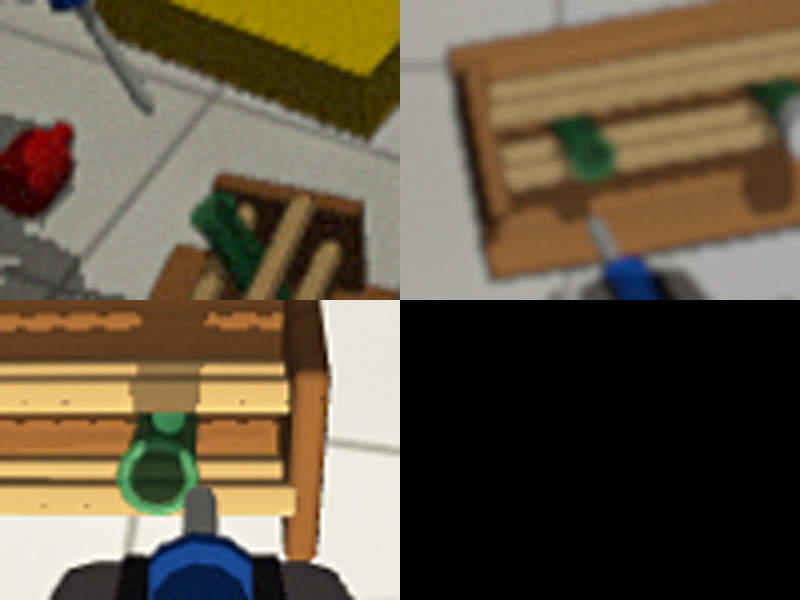

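The arm fell short: the tip is about 12 mm off sideways (wrist crop: tip at (200,495) against mouth at (157,475)). Checking the joints.

Run:
```python
from h import *
np.set_printoptions(precision=2,suppress=True)
o=get_obs();print(o["q"],o["joint_vel"],o["tcp_pos"],o["ee_rot"],o["joint_torque"],o["ft_force"])
```

```text
[-79.45 -17.57  88.54 132.84  21.92  24.46  93.8 ] [-0.06 -0.11  0.05  0.16  0.05  0.04 -0.06] [ 0.5  -0.11  0.2 ] [-179.26   25.55 -170.69] [ -0.    12.27  -6.62 -21.04  -0.    -1.41   0.01] [-0.07 -0.38 -0.12]
```

Joints 2 and 3 have drifted onto their limits (-17.6 and 88.5), so the IK left joint 1 unused. I'll untilt, raise, and sweep to the right so that joint 1 has to turn, then come back.

```bash
python3 -m creep '[{"translation":[0,0,0],"dr":[0,0.7,0],"hand":1},{"translation":[0,0,0],"dr":[0,0.7,0],"hand":1},{"translation":[0,0,0],"dr":[0,0.7,0],"hand":1},{"translation":[0,0,0],"dr":[0,0.7,0],"hand":1},{"translation":[0,0,0],"dr":[0,0.7,0],"hand":1},{"translation":[0,0,0],"dr":[0,0.7,0],"hand":1},{"translation":[0,0,-0.4],"dr":[0,0,0],"hand":1},{"translation":[0,0,-0.5],"dr":[0,0,0],"hand":1},{"translation":[0,0,-0.3],"dr":[0,0,0],"hand":1},{"translation":[0,0,0],"dr":[0,0,0],"hand":1}]'
python3 -c "
from h import *
o=get_obs();print(np.round(o['q'],1));go([.42,-.45,.26],frame([0,0,-1],YR))"
```

```text
clock: 17.95
tcp_pos: [0.4456, -0.091, 0.303]
ee_rot: [-178.3, 2.6, -171.1]
ft_force: [-0.0, -0.5, -1.0]
opening: 0.0152
grasp_force: 25.0
[-76.9 -16.5  74.6 116.7  19.   66.1  88.8]
turn/6deg [-0.28  0.43 -0.09] shift/50mm [ 1.674 -7.     0.86 ]
```

```bash
python3 -m creep '[{"translation":[0.12,-0.3,0.06],"dr":[-0.02,0.03,0],"hand":1},{"translation":[0.12,-0.5,0.06],"dr":[-0.02,0.03,0],"hand":1},{"translation":[0.12,-0.5,0.06],"dr":[-0.02,0.03,0],"hand":1},{"translation":[0.12,-0.5,0.06],"dr":[-0.02,0.03,0],"hand":1},{"translation":[0.12,-0.5,0.06],"dr":[-0.02,0.03,0],"hand":1},{"translation":[0.12,-0.5,0.06],"dr":[-0.02,0.03,0],"hand":1},{"translation":[0.12,-0.5,0.06],"dr":[-0.02,0.03,0],"hand":1},{"translation":[0.12,-0.5,0.06],"dr":[-0.02,0.03,0],"hand":1},{"translation":[0.12,-0.5,0.06],"dr":[-0.02,0.03,0],"hand":1},{"translation":[0.12,-0.5,0.06],"dr":[-0.02,0.03,0],"hand":1},{"translation":[0.12,-0.5,0.06],"dr":[-0.02,0.03,0],"hand":1},{"translation":[0.12,-0.5,0.06],"dr":[-0.02,0.03,0],"hand":1},{"translation":[0.12,-0.5,0.06],"dr":[-0.02,0.03,0],"hand":1},{"translation":[0.12,-0.5,0.06],"dr":[-0.02,0.03,0],"hand":1},{"translation":[0,0,0],"dr":[0,0,0],"hand":1}]'
python3 -c "
from h import *
o=get_obs();print(np.round(o['q'],1));go([.42,-.45,.26],frame([0,0,-1],YR))"
```

```text
clock: 19.45
tcp_pos: [0.339, -0.3787, 0.3156]
ee_rot: [-176.4, 3.1, -171.1]
ft_force: [0.6, 0.5, -0.3]
opening: 0.0153
grasp_force: 25.0
[-53.5 -17.6  88.6 110.8  19.8  66.  127. ]
turn/6deg [-0.6   0.51 -0.1 ] shift/50mm [-1.366 -1.672  1.111]
```

```bash
python3 -m creep '[{"translation":[-0.4,-0.27,0.15],"dr":[-0.1,0.08,0],"hand":1},{"translation":[-0.4,-0.27,0.15],"dr":[-0.1,0.08,0],"hand":1},{"translation":[-0.4,-0.27,0.15],"dr":[-0.1,0.08,0],"hand":1},{"translation":[-0.4,-0.27,0.15],"dr":[-0.1,0.08,0],"hand":1},{"translation":[-0.4,-0.27,0.15],"dr":[-0.1,0.08,0],"hand":1},{"translation":[-0.4,-0.27,0.15],"dr":[-0.1,0.08,0],"hand":1},{"translation":[-0.4,-0.27,0.15],"dr":[0,0,0],"hand":1},{"translation":[0,0,0],"dr":[0,0,0],"hand":1}]'
python3 -c "
from h import *
o=get_obs();print(np.round(o['q'],1));go([.5,-.11,.26],frame([0,0,-1],YR))"
```

```text
clock: 20.25
tcp_pos: [0.3959, -0.3527, 0.3391]
ee_rot: [-174.5, 4.3, -170.8]
ft_force: [-0.2, -0.1, -0.6]
opening: 0.0153
grasp_force: 25.0
[-60.9 -17.6  88.5 107.8  21.   67.  120.1]
turn/6deg [-0.91  0.71 -0.07] shift/50mm [-2.845  4.449  1.583]
```

```bash
cat > fit.py <<'E'
from h import *
import itertools
from scipy.optimize import least_squares
D=[([-75.63,26.83,-.665,91.88,.344,61.387,-3.226],[.1881,.6216,.2137],[-179.9,.007,163.165]),
([-79.45,-17.57,88.54,132.84,21.92,24.46,93.8],[.5001,-.1052,.2001],[-179.26,25.55,-170.69]),
([-76.9,-16.5,74.6,116.7,19,66.1,88.8],[.4456,-.091,.303],[-178.3,2.6,-171.1]),
([-53.5,-17.6,88.6,110.8,19.8,66,127],[.339,-.3787,.3156],[-176.4,3.1,-171.1]),
([-60.9,-17.6,88.5,107.8,21,67,120.1],[.3959,-.3527,.3391],[-174.5,4.3,-170.8])]
Q=np.array([d[0] for d in D]);RR=[R.from_euler("xyz",d[2],degrees=True) for d in D];Pp=np.array([d[1] for d in D])
def chain(s,a,b,q):
    x=R.from_euler("z",a,degrees=True);out=[x]
    for i in range(7):
        x=x*R.from_euler("zyzyzyz"[i],s[i]*q[i]+(b if i==6 else 0),degrees=True);out.append(x)
    return out
if __name__=="__main__":
  res=[]
  for s in itertools.product([1,-1],repeat=7):
    for a0 in(0,90,180,270):
      f=lambda v:np.concatenate([(chain(s,*v,q)[-1].inv()*r).as_rotvec() for q,r in zip(Q,RR)])
      r=least_squares(f,[a0,10.]);res.append((r.cost,s,r.x))
  res.sort(key=lambda t:t[0])
  for t in res[:6]:print(t)
  _,s,(a,b)=res[0]
  # positions: linear in link vectors (z along links at 0/2/4/7, x offsets at elbow & wrist)
  cols=[(0,2),(2,2),(4,2),(7,2),(3,0),(4,0),(6,0)]
  for cs in(cols[:4],cols):
    M=np.vstack([np.c_[tuple(c.as_matrix()[:,k] for i,k in cs for c in [chain(s,a,b,q)[i]])] for q in Q])
    x,re,_,_=np.linalg.lstsq(M,Pp.ravel(),rcond=1e-6);print(cs,np.round(x,4),np.abs(M@x-Pp.ravel()).max())
E
python3 fit.py
```

```text
(np.float64(3.1326284619811065e-06), (-1, -1, -1, -1, -1, -1, -1), array([180.00323912, -90.03715352]))
(np.float64(3.1326284619902477e-06), (-1, -1, -1, -1, -1, -1, -1), array([180.00323842, 269.96284579]))
(np.float64(3.1326284620038116e-06), (-1, -1, -1, -1, -1, -1, -1), array([180.00323981, -90.03715283]))
(np.float64(3.1326284680912757e-06), (-1, 1, -1, 1, -1, 1, -1), array([3.22545411e-03, 8.99628329e+01]))
(np.float64(3.1326284775752973e-06), (-1, -1, -1, -1, -1, -1, -1), array([-179.99673948,  -90.03713212]))
(np.float64(3.132628518146886e-06), (-1, 1, -1, 1, -1, 1, -1), array([3.19802880e-03, 8.99628055e+01]))
[(0, 2), (2, 2), (4, 2), (7, 2)] [0.35   0.5264 0.4903 0.3738] 0.028090523599554773
[(0, 2), (2, 2), (4, 2), (7, 2), (3, 0), (4, 0), (6, 0)] [ 0.2519  0.465   0.443   0.2902 -0.021   0.0637  0.01  ] 0.030375328050576356
```

```bash
cat > f2.py <<'E'
from fit import *
s=(-1,1,-1,1,-1,1,-1);a,b=0,90
base=[(0,2),(2,2),(4,2),(7,2)];extra=[(1,1),(2,1),(4,1),(6,1),(2,0),(4,0),(6,0),(3,0),(6,2)]
ch=[chain(s,a,b,q) for q in Q];out=[]
for k in(1,2,3,4):
  for e in itertools.combinations(extra,k):
    cs=base+list(e);M=np.vstack([np.c_[tuple(c[i].as_matrix()[:,j] for i,j in cs)] for c in ch])
    x=np.linalg.lstsq(M,Pp.ravel(),rcond=1e-6)[0];out.append((k,np.abs(M@x-Pp.ravel()).max(),e,np.round(x,4)))
for k in(1,2,3,4):
  for o in sorted([o for o in out if o[0]==k],key=lambda o:o[1])[:4]:print(o)
E
python3 f2.py
```

```text
(1, np.float64(0.001101393974769993), ((2, 1),), array([ 0.2908,  0.5304,  0.4679,  0.3268, -0.0337]))
(1, np.float64(0.0011013939747700208), ((1, 1),), array([ 0.2908,  0.5304,  0.4679,  0.3268, -0.0337]))
(1, np.float64(0.006380991607321779), ((4, 1),), array([ 0.3977,  0.4664,  0.4986,  0.3542, -0.0285]))
(1, np.float64(0.006494362811806015), ((6, 1),), array([ 0.3776,  0.4657,  0.4967,  0.3413, -0.0278]))
(2, np.float64(0.0002765378329575574), ((2, 1), (4, 1)), array([ 0.304 ,  0.5222,  0.4716,  0.3298, -0.0297, -0.0037]))
(2, np.float64(0.00027653783295766843), ((1, 1), (4, 1)), array([ 0.304 ,  0.5222,  0.4716,  0.3298, -0.0297, -0.0037]))
(2, np.float64(0.0005835989156681154), ((1, 1), (2, 0)), array([ 0.2926,  0.529 ,  0.469 ,  0.3266, -0.033 , -0.0009]))
(2, np.float64(0.0005835989156685595), ((2, 1), (2, 0)), array([ 0.2926,  0.529 ,  0.469 ,  0.3266, -0.033 , -0.0009]))
(3, np.float64(0.00027143168569154774), ((2, 1), (4, 1), (4, 0)), array([ 0.3005,  0.5224,  0.4707,  0.3282, -0.0302, -0.0031, -0.0013]))
(3, np.float64(0.0002714316856919363), ((1, 1), (4, 1), (4, 0)), arr
[... 338 characters left out ...]
649]))
(4, np.float64(0.0002072499276237344), ((1, 1), (4, 1), (6, 1), (4, 0)), array([ 0.2991,  0.523 ,  0.4702,  0.3278, -0.0307, -0.0037,  0.001 ,
       -0.0019]))
(4, np.float64(0.00020724992762399808), ((2, 1), (4, 1), (6, 1), (4, 0)), array([ 0.2991,  0.523 ,  0.4702,  0.3278, -0.0307, -0.0037,  0.001 ,
       -0.0019]))
(4, np.float64(0.0002177900163956581), ((1, 1), (4, 1), (4, 0), (6, 0)), array([ 3.003e-01,  5.217e-01,  4.704e-01,  3.278e-01, -3.000e-02,
       -3.300e-03, -1.700e-03, -5.000e-04]))
(4, np.float64(0.00021779001639576911), ((2, 1), (4, 1), (4, 0), (6, 0)), array([ 3.003e-01,  5.217e-01,  4.704e-01,  3.278e-01, -3.000e-02,
       -3.300e-03, -1.700e-03, -5.000e-04]))
```

```bash
cat > sim.py <<'E'
from fit import *
S=(-1,1,-1,1,-1,1,-1);L=[(0,2,.304),(2,2,.5222),(4,2,.4716),(7,2,.3298),(2,1,-.0297),(4,1,-.0037)]
LO=np.array([-144.91,-17.63,-89.93,15.96,-74.01,8.47,-167.45]);HI=np.array([144.91,115.5,88.59,139.68,254.01,105.57,167.45])
def fk(q):
    c=chain(S,0,90,q);return sum(c[i].as_matrix()[:,k]*v for i,k,v in L),c[7]
def err(q,p,r):
    P,Rr=fk(q);return np.r_[p-P,(r*Rr.inv()).as_rotvec()]
def jac(q):
    P,Rr=fk(q);J=np.zeros((6,7))
    for i in range(7):
        d=q.copy();d[i]+=.01;J[:,i]=-(err(d,P,Rr))/.01
    return J
def step(q,p,r,it=15,lam=1e-4):
    for _ in range(it):
        e=err(q,p,r);J=jac(q)
        J=J*57.3;dq=J.T@np.linalg.solve(J@J.T+lam*np.eye(6),e)*57.3
        q=np.clip(q+dq,LO,HI)
        if np.linalg.norm(e)<1e-5:break
    return q
def path(q,p1,r1,n=10,**k):
    from scipy.spatial.transform import Slerp
    p0,r0=fk(q);sl=Slerp([0,1],R.concatenate([r0,r1]))
    for t in np.linspace(0,1,n+1)[1:]:q=step(q,p0+(np.array(p1)-p0)*t,sl(t),**k)
    return q
RT=R.from_matrix(frame(-A,YR));RD=R.from_matrix(frame([0,0,-1],YR))
E
cat > s1.py <<'E'
from sim import *
np.set_printoptions(precision=1,suppress=True)
q=Q[0].copy()
for p,r in [((.188,.6216,.2137),RT),((.4994,-.0681,.1989),RT),((.5616,-.1067,.0929),RT),((.526,-.113,.19),RT),((.5167,-.1128,.1917),RD),((.48,.146,.19),RD),((.48,.146,.022),RD),((.48,.146,.226),RD),((.475,.367,.2),RD),((.473,.37,.081),RD),((.473,.37,.256),RD),((.473,.37,.256),RT),((.4994,-.119,.2304),RT),((.5,-.105,.2),RT)]:
    q=path(q,p,r);print(p,q,np.linalg.norm(err(q,p,r)))
E
python3 s1.py
```

```text
(0.188, 0.6216, 0.2137) [-90.3  23.9   2.6 100.8  29.5  53.9  -6. ] 4.0401754755675824e-10
(0.4994, -0.0681, 0.1989) [-81.4 -10.7  88.6 133.6   6.7  22.9 103.8] 0.012220500049636873
(0.5616, -0.1067, 0.0929) [-144.9  -16.5   88.6  139.7  -23.3    8.5  132.4] 1.3191286372891717
(0.526, -0.113, 0.19) [-42.7  12.8  65.5 129.4 -49.2  31.9 159. ] 8.043285632769772e-09
(0.5167, -0.1128, 0.1917) [-43.5  30.1  69.6 113.1 -32.9  60.  140.5] 1.7139767461412036e-09
(0.48, 0.146, 0.19) [-77.8  30.4  75.6 116.8 -34.5  59.9 114. ] 2.881170217355731e-09
(0.48, 0.146, 0.022) [-62.8  42.7  55.3 122.1 -53.1  44.2 127. ] 7.080933020303656e-10
(0.48, 0.146, 0.226) [-81.   27.9  79.3 114.7 -30.9  63.4 111.3] 2.780727874586013e-09
(0.475, 0.367, 0.2) [-88.4  39.7  70.7 103.  -40.6  67.8  94.5] 1.0682929502656993e-09
(0.473, 0.37, 0.081) [-83.5  47.   61.8 107.4 -49.7  57.7  99.9] 1.8355481202513638e-10
(0.473, 0.37, 0.256) [-90.8  36.7  74.2  99.7 -37.   72.9  91.7] 9.41170106313075e-10
(0.473, 0.37, 0.256) [-114.5   34.1   88.6  117.2  -37.4   42.1   89.9] 0.001861580851596063
(0.4994, -0.119, 0.2304) [-63.8  -6.5  80.2 129.8  -9.6  29.2 124.5] 1.4821416955358872e-07
(0.5, -0.105, 0.2) [-80.2 -14.7  88.6 132.3  12.   24.4 103.8] 0.055016056726780366
```

```bash
cat >> sim.py <<'E'
def fkm(q):
    c,s=np.cos(np.radians(np.array(S)*q+[0]*6+[90]) if 0 else np.radians(np.array(S)*q+np.array([0,0,0,0,0,0,90]))),np.sin(np.radians(np.array(S)*q+np.array([0,0,0,0,0,0,90])))
    X=np.eye(3);p=np.zeros(3);fr=[(0,2,.304)];V={0:[0,0,.304],2:[0,-.0297,.5222],4:[0,-.0037,.4716],7:[0,0,.3298]};ax=[];og=[]
    p=p+X@V[0]
    for i in range(7):
        k=[2,1][i%2];ax.append(X[:,k]*S[i]);og.append(p)
        X=X@(np.array([[c[i],-s[i],0],[s[i],c[i],0],[0,0,1]]) if k==2 else np.array([[c[i],0,s[i]],[0,1,0],[-s[i],0,c[i]]]))
        if i+1 in V:p=p+X@V[i+1]
    return p,X,np.array([np.r_[np.cross(a,p-o),a] for a,o in zip(ax,og)]).T
def stepf(q,p,Rm,it=12,lam=1e-4):
    for _ in range(it):
        P,X,J=fkm(q);e=np.r_[p-P,cv2.Rodrigues(Rm@X.T)[0].ravel()]
        if np.linalg.norm(e)<1e-5:break
        n=np.linalg.norm(e);e=e*min(1,.15/n)
        q=np.clip(q+np.degrees(J.T@np.linalg.solve(J@J.T+lam*np.eye(6),e)),LO,HI)
    return q,n
def pathf(q,p1,R1,n=None):
    P,X,_=fkm(q);rv=R.from_matrix(X.T@R1).as_rotvec();n=n or int(max(np.linalg.norm(p1-P)/.03,np.linalg.norm(rv)/.07,1))+1;worst=0
    for t in np.linspace(0,1,n+1)[1:]:
        q,e=stepf(q,P+(p1-P)*t,X@R.from_rotvec(rv*t).as_matrix());worst=max(worst,e)
    return q,worst
def margin(q):return np.min(np.minimum(q-LO,HI-q))
MM=np.array([.5609,-.1070,.0943])
def yawed(Rm,a):return Rm@R.from_euler("z",a,degrees=True).as_matrix()
E
cat > s2.py <<'E'
from sim import *
np.set_printoptions(precision=1,suppress=True)
print(fkm(Q[1])[0]*1e3,Q[1],Pp[1]*1e3)
import sys
q0=np.array(get_obs()["q"]);print(q0,margin(q0))
rng=np.random.default_rng(0);res=[]
def finish(q,y):
    m=[];q,e=pathf(q,MM+A*.125,yawed(RT.as_matrix(),y));m.append(margin(q));q2,e2=pathf(q,MM+A*.0128,yawed(RT.as_matrix(),y));m.append(margin(q2));return min(m),max(e,e2),q,q2
import time;t0=time.time()
while time.time()-t0<240:
    ws=[];q=q0;bad=0
    for _ in range(rng.integers(1,4)):
        p=np.round([rng.uniform(.3,.65),rng.uniform(-.45,.45),rng.uniform(.26,.4)],2);y=rng.choice([-60,-30,0,30,60,90])
        if not .42<np.hypot(*p[:2])<.75: continue
        q,e=pathf(q,p,yawed(RD.as_matrix(),y));ws.append((p.tolist(),int(y),np.round(q,0).tolist()));bad=max(bad,e)
        if e>.01:break
    if not ws or bad>.01:continue
    m,e,a,b=finish(q,ws[-1][1])
    if e<.005:res.append((m,len(ws),ws,a,b))
res.sort(key=lambda t:-t[0]);print(len(res))
for r in res[:5]:print(r)
E
python3 s2.py
```

```text
[ 500.  -104.9  200.2] [-79.5 -17.6  88.5 132.8  21.9  24.5  93.8] [ 500.1 -105.2  200.1]
[-60.9 -17.6  88.5 107.8  21.   67.  120.1] 0.07358497523098251
601
(np.float64(7.852558531330777), 2, [([0.31, 0.31, 0.28], 90, [-51.0, 2.0, 2.0, 115.0, -0.0, 63.0, -40.0]), ([0.65, 0.36, 0.37], 90, [-38.0, 31.0, 11.0, 65.0, -6.0, 84.0, -19.0])], array([ -5. ,   4.3,  21.8, 128.5, -27.4,  27.3,  48. ]), array([  3.7,  19.4,  10.8, 127.3, -52.4,  16.3,  71.1]))
(np.float64(7.212264390077626), 2, [([0.36, 0.45, 0.36], 60, [-62.0, 13.0, 9.0, 92.0, -2.0, 75.0, -13.0]), ([0.62, 0.19, 0.31], 0, [-28.0, 22.0, 12.0, 86.0, -5.0, 72.0, 83.0])], array([ -2. ,   4.4,  18.6, 128.3, -26.9,  27.2, 137.5]), array([  6. ,  19.4,   8.1, 127.1, -50. ,  15.7, 158.9]))
(np.float64(6.962956074443923), 1, [([0.34, 0.41, 0.27], 90, [-61.0, 12.0, 8.0, 105.0, -2.0, 63.0, -43.0])], array([-28.2,   4.3,  46.8, 129.6, -31.4,  28.4,  52.6]), array([-14.5,  21.3,  32.4, 128.4, -67. ,  22.7,  84.1]))
(np.float64(6.878689116882455), 3, [([0.41, 0.16, 0.35], 90, [-49.0, -3.0, 23.0, 110.0, 1.0, 72.0, -17.0]), ([0.44, -0.04, 0.36], 30, [-41.0, -5.0, 41.0, 110.0, 3.0, 73.0, 68.0]), ([0.46, -0.03, 0.28], 60, [-40.0, 3.0, 42.0, 115.0, -2.0, 63.0, 42.0])], array([-28.3,   4.3,  47. , 129.6, -31.4,  28.4,  82.7]), array([-14.6,  21.3,  32.6, 128.4, -67.1,  22.7, 114.2]))
(np.float64(6.877494093046906), 1, [([0.3, 0.39, 0.35], 60, [-56.0, 5.0, -1.0, 103.0, 0.0, 72.0, -17.0])], array([-28.3,   4.3,  47. , 129.6, -31.4,  28.4,  82.7]), array([-14.6,  21.3,  32.6, 128.4, -67.1,  22.7, 114.2]))
```

```bash
cat > s3.py <<'E'
from sim import *
np.set_printoptions(precision=1,suppress=True)
q=np.array(get_obs()["q"]);RDm=RD.as_matrix();RTm=RT.as_matrix();X0=fkm(q)[1]
for p,Rm in [((.36,.42,.36),X0),((.36,.42,.36),yawed(RDm,60)),((.62,.19,.31),yawed(RDm,60)),((.509,-.115,.25),yawed(RDm,60)),(MM+A*.125,yawed(RTm,60)),(MM+A*.0128,yawed(RTm,60))]:
    q,e=pathf(q,np.array(p),Rm);print(np.array(p),q,e)
go([.36,.42,.36],yawed(RDm,0))
E
python3 s3.py
```

```text
[0.4 0.4 0.4] [-64.6  10.9   9.   95.1   5.4  75.2  41.8] 0.004094342720433359
[0.4 0.4 0.4] [-66.3  10.4  15.8  95.7  -2.9  74.3 -10.6] 0.00025399327349524
[0.6 0.2 0.3] [-38.7  23.2  26.   87.1 -10.5  72.1  28.1] 0.0008907409524040126
[ 0.5 -0.1  0.2] [-19.5  12.8  33.4 109.2  -8.1  60.3  56.7] 0.0008818996417707234
[ 0.5 -0.1  0.2] [-13.4   4.2  30.8 128.9 -28.8  27.7  79.6] 0.002441756322006905
[ 0.6 -0.1  0.1] [ -3.   19.8  18.6 127.7 -58.5  18.3 106.6] 0.005210163552883898
turn/6deg [-0.9  0.7 -0.1] shift/50mm [-1.8 15.4 -0.4]
```

```bash
python3 -m creep '[{"translation":[-0.1,0.4,0],"dr":[-0.05,0.04,0],"hand":1},{"translation":[-0.1,0.8,0],"dr":[-0.05,0.04,0],"hand":1},{"translation":[-0.1,0.8,0],"dr":[-0.05,0.04,0],"hand":1},{"translation":[-0.1,0.8,0],"dr":[-0.05,0.04,0],"hand":1},{"translation":[-0.1,0.8,0],"dr":[-0.05,0.04,0],"hand":1},{"translation":[-0.1,0.8,0],"dr":[-0.05,0.04,0],"hand":1},{"translation":[-0.1,0.8,0],"dr":[-0.05,0.04,0],"hand":1},{"translation":[-0.1,0.8,0],"dr":[-0.05,0.04,0],"hand":1},{"translation":[-0.1,0.8,0],"dr":[-0.05,0.04,0],"hand":1},{"translation":[-0.1,0.8,0],"dr":[-0.05,0.04,0],"hand":1},{"translation":[-0.1,0.8,0],"dr":[-0.05,0.04,0],"hand":1},{"translation":[-0.1,0.8,0],"dr":[-0.05,0.04,0],"hand":1},{"translation":[-0.1,0.8,0],"dr":[-0.05,0.04,0],"hand":1},{"translation":[-0.1,0.8,0],"dr":[-0.05,0.04,0],"hand":1},{"translation":[-0.1,0.8,0],"dr":[-0.05,0.04,0],"hand":1},{"translation":[-0.1,0.8,0],"dr":[-0.05,0.04,0],"hand":1},{"translation":[-0.1,0.8,0],"dr":[-0.05,0.04,0],"hand":1},{"translation":[-0.1,0.8,0],"dr":[-0.05,0.04,0],"hand":1},{"translation":[-0.1,0.8,0],"dr":[0,0,0],"hand":1},{"translation":[-0.1,0.6,0],"dr":[0,0,0],"hand":1}]'
python3 -c "
from sim import *
print(np.round(get_obs()['q'],1));go([.36,.42,.36],yawed(RD.as_matrix(),60))"
```

```text
clock: 22.25
tcp_pos: [0.3753, 0.4243, 0.3073]
ee_rot: [-180.0, -0.1, -171.1]
ft_force: [0.2, 0.1, -0.6]
opening: 0.0155
grasp_force: 25.0
[-67.3  14.   18.7  98.5  -4.8  68.5  51.6]
turn/6deg [-0.02 -0.01  9.93] shift/50mm [ 0.127 -0.292 -1.054]
```

```bash
python3 -m creep '[{"translation":[0,0,0],"dr":[0,0,0.9],"hand":1},{"translation":[0,0,0],"dr":[0,0,0.9],"hand":1},{"translation":[0,0,0],"dr":[0,0,0.9],"hand":1},{"translation":[0,0,0],"dr":[0,0,0.9],"hand":1},{"translation":[0,0,0],"dr":[0,0,0.9],"hand":1},{"translation":[0,0,0],"dr":[0,0,0.9],"hand":1},{"translation":[0,0,0],"dr":[0,0,0.9],"hand":1},{"translation":[0,0,0],"dr":[0,0,0.9],"hand":1},{"translation":[0,0,0],"dr":[0,0,0.9],"hand":1},{"translation":[0,0,0],"dr":[0,0,0.9],"hand":1},{"translation":[0,0,0],"dr":[0,0,0.9],"hand":1},{"translation":[0,0,0],"dr":[0,0,0],"hand":1}]'
python3 - <<'E'
from sim import *
np.set_printoptions(precision=2,suppress=True)
q=np.array(get_obs()["q"]);print(q);RDm=RD.as_matrix();RTm=RT.as_matrix()
go([.62,.15,.3],yawed(RDm,60))
for p,Rm in [((.62,.15,.3),yawed(RDm,60)),((.509,-.115,.25),yawed(RDm,60)),(MM+A*.125,yawed(RTm,60)),(MM+A*.0128,yawed(RTm,60))]:
    q,e=pathf(q,np.array(p),Rm);print(np.array(p),q,e)
E
```

```text
clock: 23.45
tcp_pos: [0.376, 0.4218, 0.3076]
ee_rot: [-179.9, 0.0, 129.4]
ft_force: [-0.8, -0.1, -0.9]
opening: 0.0155
grasp_force: 25.0
[-74.08  14.16  27.21  99.08  -6.91  68.55  -5.61]
turn/6deg [-0.02  0.    0.01] shift/50mm [-7.3   0.32  0.15]
[0.62 0.15 0.3 ] [-42.48  23.68  35.73  89.94 -14.36  71.03  35.03] 0.0008217432294986466
[ 0.51 -0.12  0.25] [-26.49  13.71  42.05 109.63 -10.51  60.52  59.33] 0.0010864389387780816
[ 0.51 -0.12  0.21] [-21.15   4.19  39.14 129.3  -30.08  28.    81.1 ] 0.0021701248335916213
[ 0.56 -0.11  0.11] [ -9.14  20.42  25.93 128.1  -63.31  20.51 110.84] 0.005395076907161632
```

```bash
python3 -m creep '[{"translation":[-0.3,0.02,0],"dr":[0,0,0],"hand":1},{"translation":[-0.6,0.03,0],"dr":[0,0,0],"hand":1},{"translation":[-0.6,0.03,0],"dr":[0,0,0],"hand":1},{"translation":[-0.6,0.03,0],"dr":[0,0,0],"hand":1},{"translation":[-0.6,0.03,0],"dr":[0,0,0],"hand":1},{"translation":[-0.6,0.03,0],"dr":[0,0,0],"hand":1},{"translation":[-0.6,0.03,0],"dr":[0,0,0],"hand":1},{"translation":[-0.6,0.03,0],"dr":[0,0,0],"hand":1},{"translation":[-0.6,0.03,0],"dr":[0,0,0],"hand":1},{"translation":[-0.6,0.03,0],"dr":[0,0,0],"hand":1},{"translation":[-0.6,0.03,0],"dr":[0,0,0],"hand":1},{"translation":[-0.6,0.03,0],"dr":[0,0,0],"hand":1},{"translation":[-0.4,0,0],"dr":[0,0,0],"hand":1},{"translation":[0,0,0],"dr":[0,0,0],"hand":1}]'
python3 - <<'E'
from sim import *
np.set_printoptions(precision=2,suppress=True)
q=np.array(get_obs()["q"]);print(q);RDm=RD.as_matrix();RTm=RT.as_matrix()
go([.505,-.115,.25],yawed(RDm,60))
for p,Rm in [((.505,-.115,.25),yawed(RDm,60)),((.505,-.115,.25),yawed(RTm,60)),(MM+A*.0128,yawed(RTm,60))]:
    q,e=pathf(q,np.array(p),Rm);print(np.array(p),q,e)
E
```

```text
clock: 24.85
tcp_pos: [0.6231, 0.1461, 0.3078]
ee_rot: [-179.9, 0.1, 129.2]
ft_force: [0.8, 0.2, -0.5]
opening: 0.0156
grasp_force: 25.0
[-42.25  23.72  36.    88.97 -14.21  72.05  35.02]
turn/6deg [-0.02  0.02 -0.04] shift/50mm [-2.54 -5.14  1.16]
[ 0.51 -0.12  0.25] [-26.76  13.24  42.24 110.13 -10.2   60.38  59.17] 0.0011249104122639595
[ 0.51 -0.12  0.25] [-26.04  -1.53  42.19 127.12 -17.96  32.54  69.09] 0.0017017631691915928
[ 0.56 -0.11  0.11] [-11.6   20.8   28.91 128.24 -65.08  21.47 112.38] 0.00540250388447877
```

The model predicts the real joints well. Continuing.

```bash
python3 -m creep '[{"translation":[-0.2,-0.4,0],"dr":[0,0,0],"hand":1},{"translation":[-0.3,-0.6,0],"dr":[0,0,0],"hand":1},{"translation":[-0.3,-0.6,0.1],"dr":[0,0,0],"hand":1},{"translation":[-0.3,-0.6,0.1],"dr":[0,0,0],"hand":1},{"translation":[-0.3,-0.6,0.2],"dr":[0,0,0],"hand":1},{"translation":[-0.3,-0.6,0.2],"dr":[0,0,0],"hand":1},{"translation":[-0.3,-0.6,0.2],"dr":[0,0,0],"hand":1},{"translation":[-0.3,-0.6,0.2],"dr":[0,0,0],"hand":1},{"translation":[-0.24,-0.44,0.16],"dr":[0,0,0],"hand":1},{"translation":[0,-0.1,0],"dr":[0,0,0],"hand":1},{"translation":[0,0,0],"dr":[0,0,0],"hand":1},{"translation":[0,0,0],"dr":[0,0,0],"hand":1}]'
python3 - <<'E'
from sim import *
np.set_printoptions(precision=2,suppress=True)
print(get_obs()["q"]);go(MM+A*.14,yawed(RT.as_matrix(),60))
E
```

```text
clock: 26.05
tcp_pos: [0.5043, -0.1085, 0.2506]
ee_rot: [-180.0, -0.0, 129.6]
ft_force: [0.6, 0.5, -0.5]
opening: 0.0158
grasp_force: 25.0
[-27.6   12.96  42.22 110.32  -9.99  60.41  58.46]
turn/6deg [-3.61 -2.1   0.04] shift/50mm [ 0.02 -0.34  0.51]
```

```bash
python3 -m creep '[{"translation":[0,0,0],"dr":[-0.6,-0.35,0.01],"hand":1},{"translation":[0,0,0],"dr":[-0.6,-0.35,0.01],"hand":1},{"translation":[0,0,0],"dr":[-0.6,-0.35,0.01],"hand":1},{"translation":[0,0,0],"dr":[-0.6,-0.35,0.01],"hand":1},{"translation":[0,0,0],"dr":[-0.6,-0.35,0],"hand":1},{"translation":[0,0,0],"dr":[-0.6,-0.35,0],"hand":1},{"translation":[0.02,-0.34,0],"dr":[0,0,0],"hand":1},{"translation":[0,0,0.25],"dr":[0,0,0],"hand":1},{"translation":[0,0,0.25],"dr":[0,0,0],"hand":1},{"translation":[0,0,0],"dr":[0,0,0],"hand":1},{"translation":[0,0,0],"dr":[0,0,0],"hand":1},{"translation":[0,0,0],"dr":[0,0,0],"hand":1}]'
python3 - <<'E'
from sim import *
np.set_printoptions(precision=2,suppress=True)
print(get_obs()["q"]);go(MM+A*.1,yawed(RT.as_matrix(),60))
E
```

```text
clock: 27.25
tcp_pos: [0.502, -0.1177, 0.2218]
ee_rot: [158.1, 12.3, 126.9]
ft_force: [0.5, -0.3, 0.1]
opening: 0.0155
grasp_force: 25.0
[-27.08   1.43  44.93 129.3  -24.94  29.39  76.58]
turn/6deg [-0.02  0.02 -0.01] shift/50mm [0.01 0.01 0.82]
```

```bash
python3 -m creep '[{"translation":[0,0,0.2],"dr":[0,0,0],"hand":1},{"translation":[0,0,0.2],"dr":[0,0,0],"hand":1},{"translation":[0,0,0.2],"dr":[0,0,0],"hand":1},{"translation":[0,0,0.2],"dr":[0,0,0],"hand":1},{"translation":[0,0,0],"dr":[0,0,0],"hand":1},{"translation":[0,0,0],"dr":[0,0,0],"hand":1},{"translation":[0,0,0],"dr":[0,0,0],"hand":1}]'
python3 - <<'E'
from sim import *
np.set_printoptions(precision=2,suppress=True)
print(get_obs()["q"]);go(MM+A*.0128,yawed(RT.as_matrix(),60))
T=tcp();P={}
for n in("scene","top","wrist"):
  p,d=grab_frame(n);P[n]=p;np.savez(f"pics/{n}7.npz",p=p,d=d,T=T)
a=cv2.resize(P["scene"][190:250,180:260],(400,300),interpolation=2);b=cv2.resize(P["top"][160:220,280:360],(400,300),interpolation=2);c=cv2.resize(P["wrist"][130:280,160:360],(400,300),interpolation=2)
cv2.imwrite("pics/c7.png",np.vstack([np.hstack([a,b]),np.hstack([c,c*0])])[...,::-1])
E
```

```text
clock: 27.95
tcp_pos: [0.5184, -0.1156, 0.1856]
ee_rot: [158.1, 12.3, 126.8]
ft_force: [0.5, -0.3, 0.3]
opening: 0.0155
grasp_force: 25.0
[-23.92   8.36  42.94 129.61 -39.37  26.74  89.64]
turn/6deg [-0.01  0.02 -0.02] shift/50mm [0.02 0.03 1.76]
```

View pics/c7.png

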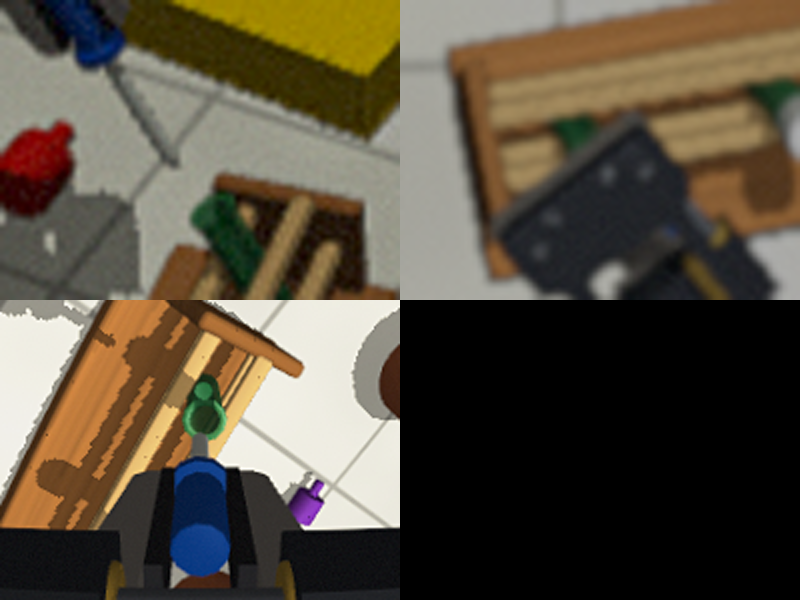

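Wrist view: the tip at (260,198) is lined up just before the mouth, centre about (262,188.5). Checking both in the tool frame.

Run:
```python
from sim import *
np.set_printoptions(precision=1,suppress=True)
f=np.load("pics/wrist7.npz");T=f["T"];I=np.eye(4)
for uv,z in(((262,188.5),.1008),((260,198),.0748)):
  o,d=ray("wrist",uv,I);print((o+d*(z-o[2])/d[2])*1e3)
h=hsv(f["p"]);g=((h[...,0]>50)&(h[...,0]<85)&(h[...,1]>70)).astype(np.uint8)
v,u=np.nonzero(g);C=cloud("wrist",f["d"],g,I)*1e3
r=C[abs(C[:,2]-101)<3];print(len(r),r.min(0),r.max(0),np.median(r,0));(c,rad)=cv2.minEnclosingCircle(r[:,:2].astype(np.float32));print(c,rad)
s=np.load("pics/scene7.npz")["p"]
x,e=tri(ray("scene",(180+175/5,190+163/5)),ray("wrist",(260,198),T));print("tip tool",(x-T[:3,3])@T[:3,:3]*1e3,e)
x,e=tri(ray("scene",(180+211/5,190+212/5)),ray("wrist",(262,188.5),T));print("mouth tool",(x-T[:3,3])@T[:3,:3]*1e3,e)
```

```text
[  1.1   2.4 100.8]
[-1.   0.5 74.8]
201 [-9.2 -7.9 98.8] [ 10.2  11.9 103.9] [  1.3   3.3 101.2]
(0.35003507137298584, 2.028414011001587) 10.20954418182373
tip tool [-1.1  0.2 74.9] [np.float64(0.0002887302533068217), np.float64(0.00028873025330669724)]
mouth tool [ -0.    1.8 104.9] [np.float64(0.0006196766373808995), np.float64(0.0006196766373809827)]
```

```bash
python3 -m creep '[{"translation":[0.025,0.03,0],"dr":[0,0.02,0],"hand":1},{"translation":[0,0,0.15],"dr":[0,0,0],"hand":1},{"translation":[0,0,0.15],"dr":[0,0,0],"hand":1},{"translation":[0,0,0.15],"dr":[0,0,0],"hand":1},{"translation":[0,0,0.1],"dr":[0,0,0],"hand":1},{"translation":[0,0,0.1],"dr":[0,0,0],"hand":1},{"translation":[0,0,0.1],"dr":[0,0,0],"hand":1},{"translation":[0,0,0],"dr":[0,0,0],"hand":1},{"translation":[0,0,0],"dr":[0,0,0],"hand":1},{"translation":[0,0,0],"dr":[0,0,0],"hand":1}]'
python3 -c "
from sim import *
print(np.round(get_obs()['q'],1));go(MM+A*.0128,yawed(RT.as_matrix(),60))"
```

```text
clock: 29.1
tcp_pos: [0.5341, -0.1112, 0.1513]
ee_rot: [158.1, 12.1, 126.9]
ft_force: [-0.5, 0.3, 0.1]
opening: 0.0155
grasp_force: 25.0
[-19.1  14.1  37.7 129.3 -51.1  24.7  99.7]
turn/6deg [-0.02 -0.   -0.02] shift/50mm [-0.009  0.007  1.006]
```

```bash
python3 -m creep '[{"translation":[0,0,0.1],"dr":[0,0,0],"hand":1},{"translation":[0,0,0.1],"dr":[0,0,0],"hand":1},{"translation":[0,0,0.1],"dr":[0,0,0],"hand":1},{"translation":[0,0,0.1],"dr":[0,0,0],"hand":1},{"translation":[0,0,0.1],"dr":[0,0,0],"hand":1},{"translation":[0,0,0.1],"dr":[0,0,0],"hand":1},{"translation":[0,0,0],"dr":[0,0,0],"hand":1},{"translation":[0,0,0],"dr":[0,0,0],"hand":1}]'
python3 -c "
from sim import *
print(np.round(get_obs()['q'],1));go(MM+A*.0128,yawed(RT.as_matrix(),60))"
```

```text
clock: 29.9
tcp_pos: [0.5465, -0.1092, 0.1237]
ee_rot: [158.1, 12.1, 126.9]
ft_force: [-0.2, 0.1, -1.4]
opening: 0.0156
grasp_force: 25.0
[-14.9  18.3  32.8 128.7 -59.5  22.9 107.1]
turn/6deg [-0.03 -0.01 -0.02] shift/50mm [-0.012  0.012  0.4  ]
```

```bash
python3 -m creep '[{"translation":[-0.01,0.01,0.08],"dr":[0,0,0],"hand":1},{"translation":[0,0,0.08],"dr":[0,0,0],"hand":1},{"translation":[0,0,0.08],"dr":[0,0,0],"hand":1},{"translation":[0,0,0.08],"dr":[0,0,0],"hand":1},{"translation":[0,0,0.05],"dr":[0,0,0],"hand":1},{"translation":[0,0,0],"dr":[0,0,0],"hand":1},{"translation":[0,0,0],"dr":[0,0,0],"hand":1},{"translation":[0,0,0],"dr":[0,0,0],"hand":1}]'
python3 -c "
from sim import *
print(np.round(get_obs()['q'],1));go(MM+A*.0128,yawed(RT.as_matrix(),60))"
```

```text
clock: 30.7
tcp_pos: [0.5549, -0.108, 0.1075]
ee_rot: [158.1, 12.1, 126.9]
ft_force: [-0.0, 0.3, -0.9]
opening: 0.0154
grasp_force: 25.0
[-12.5  20.7  29.9 128.2 -64.3  21.8 111.4]
turn/6deg [-0.02 -0.   -0.02] shift/50mm [ 0.    -0.001  0.035]
```

Push on gently until the collar seats.

```bash
python3 -m creep '[{"translation":[0,0,0.04],"dr":[0,0,0],"hand":1},{"translation":[0,0,0.02],"dr":[0,0,0],"hand":1},{"translation":[0,0,0.02],"dr":[0,0,0],"hand":1},{"translation":[0,0,0.02],"dr":[0,0,0],"hand":1},{"translation":[0,0,0],"dr":[0,0,0],"hand":1},{"translation":[0,0,0],"dr":[0,0,0],"hand":1}]'
python3 -c "
from sim import *
go(MM+A*.0128,yawed(RT.as_matrix(),60))"
```

```text
clock: 31.3
tcp_pos: [0.5568, -0.1083, 0.1048]
ee_rot: [157.9, 12.1, 126.8]
ft_force: [-16.7, -0.0, 25.3]
opening: 0.0155
grasp_force: 25.0
turn/6deg [ 0.    0.   -0.04] shift/50mm [ 0.016 -0.004 -0.03 ]
```

Axial force of 30 N right at the expected depth: the collar is seated. Releasing and backing off along the axis.

```bash
python3 -m creep '[{"translation":[0,0,-0.03],"dr":[0,0,0],"hand":1},{"translation":[0,0,0],"dr":[0,0,0],"hand":0.6},{"translation":[0,0,0],"dr":[0,0,0],"hand":0.5},{"translation":[0,0,0],"dr":[0,0,0],"hand":0.5},{"translation":[0,0,0],"dr":[0,0,0],"hand":0.5},{"translation":[0,0,-0.1],"dr":[0,0,0],"hand":0.5},{"translation":[0,0,-0.3],"dr":[0,0,0],"hand":0.5},{"translation":[0,0,-0.4],"dr":[0,0,0],"hand":0.5},{"translation":[0,0,-0.4],"dr":[0,0,0],"hand":0.5},{"translation":[0,0,-0.4],"dr":[0,0,0],"hand":0.5},{"translation":[0,0,-0.4],"dr":[0,0,0],"hand":0.5},{"translation":[0,0,0],"dr":[0,0,0],"hand":0.5},{"translation":[0,0,0],"dr":[0,0,0],"hand":0.5},{"translation":[0,0,0],"dr":[0,0,0],"hand":0.5}]'
python3 - <<'E'
from sim import *
np.set_printoptions(precision=4,suppress=True)
T=tcp();P={}
for n in("scene","top","wrist"):
  p,d=grab_frame(n);P[n]=p
  for c in("red","blue"):
    for b in blobs(mask(p,c),12):
      C=cloud(n,d,b[2],T);print(n,c,b[0],b[1][4],np.median(C,0))
      if c=="blue" and n=="wrist":
        L=(C-MM)@np.c_[np.cross(YR,A),YR,A]*1e3;print("in vial frame",np.percentile(L,[1,50,99],axis=0))
a=cv2.resize(P["scene"][150:250,170:303],(400,300),interpolation=2);b=cv2.resize(P["top"],(400,300));c=cv2.resize(P["wrist"],(400,300))
cv2.imwrite("pics/c8.png",np.vstack([np.hstack([a,b]),np.hstack([c,cv2.resize(P["scene"],(400,300))])])[...,::-1])
E
```

```text
clock: 32.7
tcp_pos: [0.5146, -0.114, 0.1943]
ee_rot: [158.2, 12.1, 126.9]
ft_force: [-0.5, 0.8, -0.4]
opening: 0.0463
grasp_force: 0.0
scene red [244.3, 175.7] 27 [0.4809 0.1428 0.0358]
scene red [186.4, 220.0] 90 [ 0.4318 -0.0611  0.031 ]
scene blue [216.3, 224.2] 142 [ 0.555  -0.1144  0.117 ]
top red [294.2, 254.3] 166 [ 0.4299 -0.0577  0.0317]
wrist red [172.1, 57.6] 1120 [ 0.4268 -0.0588  0.0321]
wrist blue [258.7, 193.6] 546 [ 0.5429 -0.1065  0.1327]
in vial frame [[-9.9848 -7.0465  4.7953]
 [-2.4685  3.4862 44.1023]
 [ 8.732   9.5186 49.3342]]
```

View pics/c8.png

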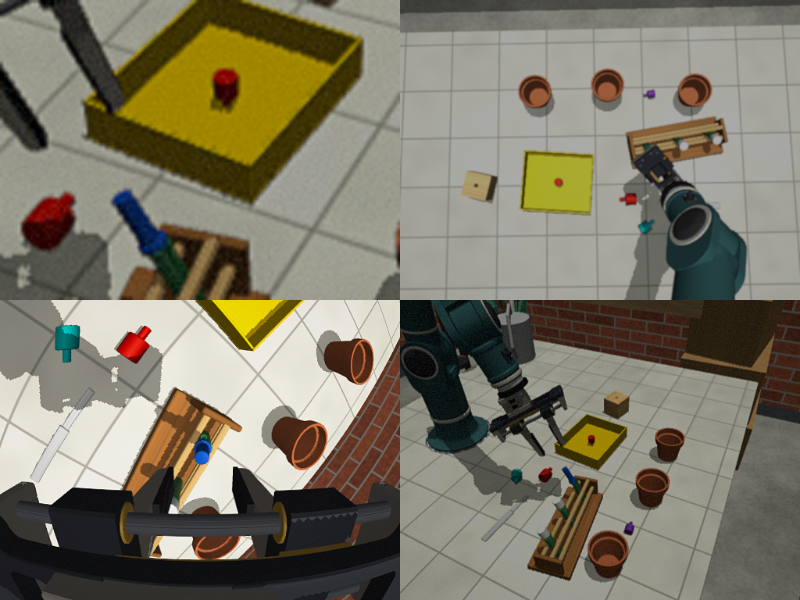

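Final pictures: the rod sits home in the vial. Its handle top is 48–49 mm above the rim, as it should be. The stopper stands in the tray, the bystanders are in place, and the gripper is clear. Handing in.

```bash
python3 -c "
from workcell import *
print(close_job())"
```

```text
the job is handed in; nothing more can be done
None
```

The job is handed in at about 33 s of the 72 s allowed: the red stopper stands in the yellow tray, the rod is released in the vial with its collar seated on the rim, and the tray, pots and widger look undisturbed in the last pictures; no verdict came back.

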